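# Lock up the printing blocks

## Task

Set the printing blocks that are on the desk into the bed's bays, each in the bay of its own width, going from the widest block down to the narrowest and sliding each one back until its end lies flat against the fence. Then take the key from its stand, seat it upright and fully down in the lock screw's socket before you begin to turn, screw it clockwise all the way home with the key kept upright (never with the fingers), and stand the key back in its stand. Do not knock over or shove the other things.

Things in the scene. Friction and masses are not known exactly. Their poses are not given: they have to be found in the camera images.
- bed: Fixed printing bed: plywood base 146 x 290 mm, 12 mm thick. Origin under it at desk level; +x points to its aluminium fence, a wall along the far long side (contact face at x = 48 mm, top 34 mm above the desk); four open-topped bays in a row along y, parted by dividers 30 mm wide, tops 20 mm above the desk. In front of them a clamp bar, then a low boss (top at 24 mm) with the lock screw.
- bar (a joint): Travel (m) of the steel clamp bar along the bays' front (-x) ends, top 22 mm above the desk. At 0 a bay is 70 mm deep from fence to bar; the screw drives the bar towards the fence, 3.76 mm per rad.
- screw (a joint): Angle of the lock screw, rad: starts between 0 (undone) and 0.3, turns clockwise seen from above up to a stop at 2.6 (home). At 0 the socket's sides are square to the bed's x and y. Thread friction about 0.08 N m; the head sinks 1.9 mm per rad, so a key must follow it down.
- socket (a point): Centre of the mouth of the screw's square socket, on top of the steel screw head (30 mm square, 16 mm tall); z up the screw's vertical axis, x and y along the socket's sides, turning with it. Socket 14 mm square, 12 mm deep, mouth chamfered. In the bed frame at x = -58 mm, y = 0, 45.6 mm above the desk with the screw at 0.
- key: Loose upright key, about 0.15 kg. Origin at the centre of its tip, z up along its shaft. Square steel bit 12 x 12 mm from the tip up to 40 mm (last 4 mm narrowed to 9 mm), a shoulder 26 mm square and 6 mm thick at 40 to 46 mm, then a wooden paddle handle 44 mm along x, 18 mm along y, from 58 to 108 mm above the tip. The bit's sides are along its x and y.
- stand: Fixed wooden block 64 x 64 x 44 mm, origin at the centre of its underside, with a 17 mm square hole straight down its middle, sides along its x and y. The key stands in it, shoulder resting on the top, tip 4 mm above the desk.
- block_a: The widest printing block: loose wooden block with a dark lino face, 60 mm long (its x), 52 mm wide (its y), 28 mm tall, about 0.13 kg. Origin at the centre of its underside. Either way round will do. It may be absent.
- bay_a (a point): Where the centre of the underside of the widest block lies when home in its bay: on the bay's floor, 12 mm above the desk, back end touching the fence, 30 mm from it (bed frame: x = 18 mm, y = 105 mm). Axes as the bed's: x to the fence. The bay is 56 mm wide.
- block_b: The second widest printing block: loose wooden block with a dark lino face, 60 mm long (its x), 44 mm wide (its y), 28 mm tall, about 0.13 kg. Origin at the centre of its underside. Either way round will do. It may be absent.
- bay_b (a point): Where the centre of the underside of the second widest block lies when home in its bay: on the bay's floor, 12 mm above the desk, back end touching the fence, 30 mm from it (bed frame: x = 18 mm, y = 23 mm). Axes as the bed's: x to the fence. The bay is 48 mm wide.
- block_c: The third widest printing block: loose wooden block with a dark lino face, 60 mm long (its x), 36 mm wide (its y), 28 mm tall, about 0.13 kg. Origin at the centre of its underside. Either way round will do. It may be absent.
- bay_c (a point): Where the centre of the underside of the third widest block lies when home in its bay: on the bay's floor, 12 mm above the desk, back end touching the fence, 30 mm from it (bed frame: x = 18 mm, y = -51 mm). Axes as the bed's: x to the fence. The bay is 40 mm wide.
- block_d: The narrowest printing block: loose wooden block with a dark lino face, 60 mm long (its x), 28 mm wide (its y), 28 mm tall, about 0.13 kg. Origin at the centre of its underside. Either way round will do. It may be absent.
- bay_d (a point): Where the centre of the underside of the narrowest block lies when home in its bay: on the bay's floor, 12 mm above the desk, back end touching the fence, 30 mm from it (bed frame: x = 18 mm, y = -117 mm). Axes as the bed's: x to the fence. The bay is 32 mm wide.
- ink_1: Bystander, to be left alone: dropper bottle of ink, 34 mm across, 100 mm tall; origin at the centre of its underside.
- ink_2: Bystander, to be left alone: dropper bottle of ink, 34 mm across, 100 mm tall; origin at the centre of its underside.
- ink_3: Bystander, to be left alone: dropper bottle of ink, 34 mm across, 100 mm tall; origin at the centre of its underside.
- pot: Bystander, to be left alone: small white ceramic pot with a lid, 38 mm across, 45 mm tall, standing among the blocks; origin at the centre of its underside.
- tub: Bystander, to be left alone: white plastic tub, 90 mm across, 50 mm tall; origin at the centre of its underside.
Mind the look-alikes: they are no part of the job. What is shaped like the block_c but blue, orange or yellow is not meant.

How it is judged:
By the outcome, as a careful person would: the job done as asked, in the order asked, and still so for the second after the job is handed in, with the robot touching nothing.
Of block_a, block_b, block_c, block_d only 3 to 4 are there at a start; the rules pass over those that are not, and their reading is None.
At some moment in a run one of block_a, block_b, block_c, block_d may be knocked a few centimetres aside while the robot is not near it.
It also fails if it takes over 210 s, if anything falls off the work surface, if the arm or the gripper's body presses on something with over 40 N, if the wrist force passes 120 N, or if a joint passes its speed limit or range.

## Robot

A 7-joint arm with a two-finger parallel gripper is mounted at the origin on the work surface. World frame = base frame: x ahead of the robot, y to its left, z up, the work surface at z = 0. Lengths are in mm, angles in rad, forces in N, time in s.
With the tool pointing down it reaches from about 400 to 850 mm from the base axis. Payload 4.5 kg.
Tool frame: the origin (TCP) lies between the finger pads; the fingertips stand 11 mm ahead of it and the grasp point (between the pads) lies 8 mm behind it; z points along the fingers, y is the direction in which the jaws open and shut (so a half turn about z gives the same grasp; the last joint's range is limited). The gripper opens to 88 mm and grips with 3 to 60 N. Pads are 18 mm wide; open, the fingers measure 123 mm over their backs; the gripper's body (75 mm by 187 mm) begins 45 mm behind the grasp point.
Start: joints at [1.269, 0.689, -0.195, 1.565, 0.157, 0.902, -0.215], TCP at [205.982, -590.105, 249.743] pointing down, gripper open.
Joint ranges: [-3.01, 3.01], [-0.46, 2.08], [-1.47, 1.51], [0.13, 2.56], [-1, 4.14], [0.04, 2.09], [-2.66, 2.66]. Speed limits (rad/s): [2.57, 2.57, 3.14, 3.14, 3.14, 3.14, 3.14].

## Interface

Orientations are given as a unit quaternion [w, x, y, z].
In Python, from bench import ctrl, viewer, job gives the robot as it stands.
- The arm moves only by the tool servo_tool, never from a script. Its argument "targets" is a list of rows, each an object with "xyz": the shift along the tool's x, y, z in cm, a list of three; "yaw": the turn about the tool's z in rad. In form: [{"xyz": [x, y, z], "yaw": yaw}, ...]. A call has 1 to 12 rows; each row shifts and turns the commanded pose from where the row before left it, along the tool's axes as they then stand; what a row does not reach is not made up. A row lasts 1/12 s, in which the tool goes at most 41.7 mm and 7.16 degrees, less where a joint would pass 70% of its speed; a pose out of reach is approached as far as the arm can. A call is refused whole if a number of a shift passes 4.17 or a number of a turn 0.125, either way. A call with a gripper value outside its range is refused whole. "gripper" is the finger opening in cm, from 0 to 8.81, set as the call begins (left out, the last holds). The fingers move at their own pace and stop on an object; the grip force is fixed at half the most. Time passes only in rows, so rows that do not move let the fingers close. It gives the time, the measured TCP pose, the force and the opening at its end, in the units of the state.
- ctrl.sense(): the state, without advancing time (a new reading comes with each control period).
- viewer.read_camera(name): name is "side" or "top" or "wrist"; returns (picture, depth): 400x640x3 uint8, blue, green, red; 400x640 float32, mm along the optical axis (not along the pixel's ray), 0 where there is no reading.
- viewer.get_calibration(name): a dict with "fx", "fy", "cx", "cy" (pixels), "k1" (the pictures are not rectified: a ray, as slopes to the right and down, at radius r is drawn at 1 + k1 r^2 times it, then the intrinsics apply), "rvec" (rotation vector, rad) and "tvec" (3), from world to camera coordinates, as OpenCV has them; the wrist camera has in their place "hand_eye" (4x4, takes a point from camera to tool coordinates, whose origin is the TCP and whose axes are the flange's). Camera axes: x right, y down, z forward; pixel columns grow to the right and rows downward; lengths in mm; the calibration is good to about 2 mm. A picture is of the moment at which its call begins: read the wrist's pose just before it. get_calibration takes no time and is no camera call.
- job.close_job(): hands the job in, once; it reports no verdict.
The state is a dict: "time_s": time; "q": joint angles; "joint_vel": joint speeds; "tau": joint torques, N m; "ee_pos": TCP position; "ee_rot": TCP orientation; "contact_force": force on the tool from outside, world axes, zero at the start; "wrist_torque": the same for the moment, N m; "opening": finger opening in mm.
Only numpy, scipy, OpenCV 4.12 (cv2) and the standard library are available. Lean on these libraries where they do the work, as an engineer would, in place of code of your own. Each camera call takes 0.05 s, during which the arm holds its last target. There are 200 camera calls.

## Working session

There is one attempt and no reset: what is moved stays moved. The work goes in short steps, Python scripts to look and compute and a tool call to move; the robot and the scene stay as the last step left them, time stands still between calls to the robot, and variables do not carry over. Pictures are saved under pics/ and viewed, about 12 in all and at most 16, crops included, and the job is handed in when it is done.

Besides the shell and the picture viewer there is one more tool, called after ">>>" as name([rows], argument=value, ...), one row to a line, values as JSON. servo_tool: Moves the arm, as the interface text tells. Its arguments: {"type":"object","properties":{"targets":{"type":"array","items":{"type":"object","properties":{"xyz":{"type":"array","items":{"type":"number"}},"yaw":{"type":"number"}}}},"gripper":{"type":"number"}},"required":["targets"]}

```bash
ls; mkdir -p pics; cat > h.py <<'E'
import numpy as np,cv2
from scipy.spatial.transform import Rotation as R
from bench import ctrl,viewer,job
def pose():
    s=ctrl.sense(); q=s['ee_rot']; T=np.eye(4); T[:3,:3]=R.from_quat([q[1],q[2],q[3],q[0]]).as_matrix(); T[:3,3]=s['ee_pos']; return T
def shot(name):
    T=pose(); im,d=viewer.read_camera(name); c=viewer.get_calibration(name)
    if name=='wrist': W=T@np.array(c['hand_eye'])
    else:
        W=np.eye(4); r=cv2.Rodrigues(np.array(c['rvec'],float))[0]; W[:3,:3]=r.T; W[:3,3]=-r.T@np.array(c['tvec'],float).ravel()
    return dict(im=im,d=d,c=c,W=W)
def rays(s,uv):
    c=s['c']; K=np.array([[c['fx'],0,c['cx']],[0,c['fy'],c['cy']],[0,0,1.]])
    p=cv2.undistortPoints(np.array(uv,float).reshape(-1,1,2),K,np.array([c['k1'],0,0,0.]))[:,0]
    return np.c_[p,np.ones(len(p))]
def onz(s,uv,z):
    v=rays(s,uv)@s['W'][:3,:3].T; o=s['W'][:3,3]; return o+v*((z-o[2])/v[:,2])[:,None]
def cloud(s):
    H,Wd=s['d'].shape; u,v=np.meshgrid(np.arange(Wd),np.arange(H))
    p=rays(s,np.c_[u.ravel(),v.ravel()])*s['d'].reshape(-1,1)
    return (p@s['W'][:3,:3].T+s['W'][:3,3]).reshape(H,Wd,3)
def proj(s,P):
    c=s['c']; M=np.linalg.inv(s['W']); K=np.array([[c['fx'],0,c['cx']],[0,c['fy'],c['cy']],[0,0,1.]])
    return cv2.projectPoints(np.array(P,float).reshape(-1,1,3),cv2.Rodrigues(M[:3,:3])[0],M[:3,3],K,np.array([c['k1'],0,0,0.]))[0][:,0]
E
python3 - <<'E'
from h import *
s=ctrl.sense(); print({k:np.round(v,3) for k,v in s.items()})
print(pose().round(3))
for n in ['top','side','wrist']:
    a=shot(n); cv2.imwrite(f'pics/{n}0.png',a['im']); print(n,a['W'].round(2),a['c']['fx'],a['c']['k1'])
E
```

```text
pics
{'time_s': np.float64(0.0), 'q': array([ 1.269,  0.69 , -0.194,  1.566,  0.157,  0.902, -0.215]), 'joint_vel': array([-0.   , -0.001, -0.001, -0.001, -0.001,  0.   , -0.001]), 'tau': array([-1.0000e-03, -5.2757e+01, -1.2670e+00, -1.5343e+01, -5.3000e-02,
        6.0000e-03,  0.0000e+00]), 'ee_pos': array([ 205.679, -589.531,  248.911]), 'ee_rot': array([-0.001,  0.986,  0.167, -0.   ]), 'contact_force': array([ 0.926, -0.313, -0.575]), 'wrist_torque': array([-0.001, -0.007, -0.016]), 'opening': np.float64(88.153)}
[[ 9.44000e-01  3.30000e-01 -1.00000e-03  2.05679e+02]
 [ 3.30000e-01 -9.44000e-01  2.00000e-03 -5.89531e+02]
 [-0.00000e+00 -2.00000e-03 -1.00000e+00  2.48911e+02]
 [ 0.00000e+00  0.00000e+00  0.00000e+00  1.00000e+00]]
top [[-2.0000e-02 -9.9000e-01  1.2000e-01  4.8666e+02]
 [-1.0000e+00  2.0000e-02 -0.0000e+00  3.7030e+01]
 [ 0.0000e+00 -1.2000e-01 -9.9000e-01  1.2386e+03]
 [ 0.0000e+00  0.0000e+00  0.0000e+00  1.0000e+00]] 488.38218028946676 -0.03699729156768999
side [[-7.0000e-01 -5.3000e-01  4.8000e-01  1.3086e+02]
 [-7.1000e-01  5.2000e-01 -4.7000e-01  5.3265e+02]
 [-0.0000e+00 -6.7000e-01 -7.4000e-01  8.4460e+02]
 [ 0.0000e+00  0.0000e+00  0.0000e+00  1.0000e+00]] 430.0946459471243 0.017419187229666656
wrist [[ 3.3000e-01 -9.1000e-01 -2.4000e-01  2.6830e+02]
 [-9.4000e-01 -3.2000e-01 -8.0000e-02 -5.6864e+02]
 [-0.0000e+00  2.5000e-01 -9.7000e-01  3.8284e+02]
 [ 0.0000e+00  0.0000e+00  0.0000e+00  1.0000e+00]] 323.53940821825444 -0.028763775192111343
```

View pics/top0.png

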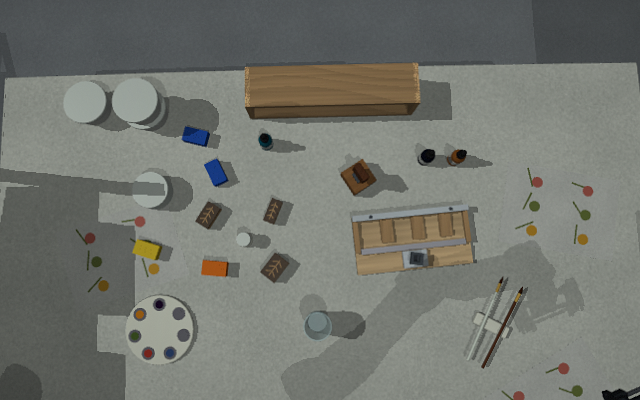

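View pics/side0.png

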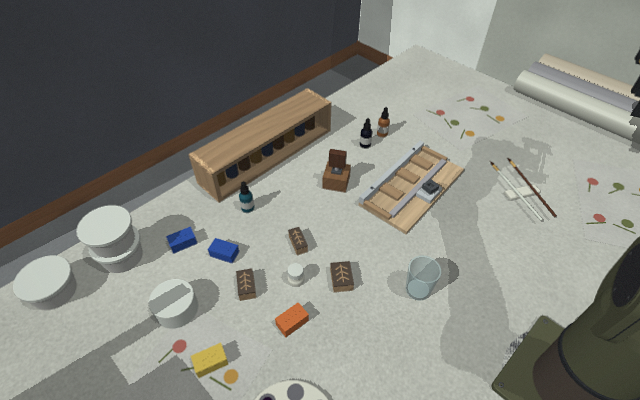

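The top view shows three dark lino blocks at (208,214), (273,210) and (275,266), with the pot at (243,240) between them. The bed is at (415,240) with its fence facing up in the image, and the key is in its stand at (358,177). The blue, orange and yellow blocks are decoys.

```bash
python3 - <<'E'
from h import *
s=shot('top'); P=cloud(s); z=P[...,2]
print('desk z',np.median(z[300:380,400:450]))
for n,(u,v) in dict(b1=(208,214),b2=(273,210),b3=(275,266),pot=(243,240)).items():
    m=np.zeros(z.shape,np.uint8); m[v-22:v+22,u-22:u+22]=(z[v-22:v+22,u-22:u+22]>14)
    nn,l,st,c=cv2.connectedComponentsWithStats(m); k=l==1+np.argmax(st[1:,4])
    top=np.percentile(z[k],80)
    p=onz(s,np.argwhere(k)[:,::-1],28)[:,:2].astype(np.float32)
    r=cv2.minAreaRect(p); print(n,k.sum(),top.round(1),np.round(r[0],1),np.round(r[1],1),round(r[2],1))
# bed corners by eye + fence by height
p=onz(s,[(352,219),(467,205),(358,274),(475,261)],20); print(p.round(0))
m=np.zeros(z.shape,np.uint8); m[195:280,340:485]=(z[195:280,340:485]>7)
nn,l,st,c=cv2.connectedComponentsWithStats(m);k=l==1+np.argmax(st[1:,4])
q=P[k]; q=q[q[:,2]<60]
print('bed',cv2.minAreaRect(q[:,:2].astype(np.float32)))
m=np.zeros(z.shape,np.uint8); m[150:205,330:390]=(z[150:205,330:390]>38)
q=P[m>0]; q2=q[(q[:,2]<50)]; print('stand',cv2.minAreaRect(q2[:,:2].astype(np.float32)),q[:,2].max(), q[q[:,2]>90].mean(0))
for n,(u,v) in dict(i1=(265,141),i2=(427,157),i3=(458,157),pot=(243,240),glass=(318,325),ora=(215,268)).items():
    print(n,np.round(P[v,u]), onz(s,[(u,v)],40).round(0))
E
```

```text
desk z 1.4598620594989598
b1 378 30.3 [587.7 292. ] [39.7 60.2] 56.9
b2 290 31.1 [594.5 130.4] [29.6 60.3] 67.4
b3 452 30.8 [455.2 130. ] [47.2 60.7] 51.7
pot 195 47.3 [525.4 201.9] [39.3 35.7] 70.4
[[ 570.  -67.   20.]
 [ 598. -358.   20.]
 [ 434.  -77.   20.]
 [ 457. -369.   20.]]
bed ((513.6646728515625, -218.5467987060547), (148.63218688964844, 295.76092529296875), 4.414394855499268)
stand ((674.0549926757812, -85.29997253417969), (64.53913879394531, 64.88996124267578), 31.614822387695312) 1238.5980028210047 [661.13195535 -76.53350014 179.63977629]
i1 [761. 143.  77.] [[770. 146.  40.]]
i2 [ 713. -250.   72.] [[ 719. -258.   40.]]
i3 [ 710. -325.   75.] [[ 717. -336.   40.]]
pot [523. 202.  45.] [[524. 203.  40.]]
glass [311.  25.   5.] [[316.  25.  40.]]
ora [457. 274.  30.] [[457. 272.  40.]]
```

The three blocks measure about 45, 38 and 28 mm wide, so they are B (455,130), C (588,292) and D (594,130). A is absent. I'll take a wrist look at the bed first.

```bash
cat >> h.py <<'E'
def plan(xyz,ang=None):
    T=pose(); a0=np.degrees(np.arctan2(T[1,0],T[0,0])); dy=0
    if ang is not None: dy=np.radians((a0-ang+180)%360-180)
    Rm=T[:3,:3]@R.from_euler('z',dy).as_matrix()
    d=Rm.T@(np.array(xyz,float)-T[:3,3])
    print('at',T[:3,3].round(1),'ang',a0.round(2),'| yaw',round(dy,4),'shift mm',d.round(1),'norm',np.linalg.norm(d).round(0),'rows',int(np.ceil(np.linalg.norm(d)/40)))
E
python3 -c "
from h import *
plan((480,-215,250),4.4)"
```

```text
at [ 205.8 -589.8  249.2] ang 19.25 | yaw 0.2591 shift mm [ 302.1 -352.6   -0.5] norm 464.0 rows 12
```

>>> servo_tool([
  {"xyz":[0,0,0],"yaw":0.087},
  {"xyz":[0,0,0],"yaw":0.087},
  {"xyz":[0,0,0],"yaw":0.087},
  {"xyz":[0,0,0],"yaw":0},
], gripper=6.2)

```text
time_s: 0.53
ee_pos: [206.0, -589.9, 249.5]
ee_rot: [-0.0, 0.999, 0.036, -0.0]
contact_force: [-0.5, 0.0, 0.1]
opening: 63.5
```

>>> servo_tool([
  {"xyz":[2.52,-2.93,0]},
  {"xyz":[2.52,-2.93,0]},
  {"xyz":[2.52,-2.93,0]},
  {"xyz":[2.52,-2.93,0]},
  {"xyz":[2.52,-2.93,0]},
  {"xyz":[2.52,-2.93,0]},
  {"xyz":[2.52,-2.93,0]},
  {"xyz":[2.52,-2.93,0]},
  {"xyz":[2.52,-2.93,0]},
  {"xyz":[2.52,-2.93,0]},
  {"xyz":[2.52,-2.93,0]},
  {"xyz":[2.52,-2.93,0]},
])

```text
schema error: expected keys xyz, yaw
```

>>> servo_tool([
  {"xyz":[0,0,0]},
  {"xyz":[0,0,0]},
  {"xyz":[0,0,0]},
])

```text
schema error: expected keys xyz, yaw
```

```bash
python3 - <<'E'
from h import *
s=shot('wrist'); cv2.imwrite('pics/w1.png',s['im']); np.savez('w1.npz',im=s['im'],d=s['d'],W=s['W']); print(ctrl.sense()['ee_pos'],ctrl.sense()['time_s'],ctrl.sense()['q'].round(2))
plan((480,-215,250),4.4)
E
```

```text
[ 206.02793542 -589.92376379  249.56690508] 0.5833 [ 1.23  0.69 -0.12  1.57  0.1   0.89 -0.42]
at [ 206.  -589.9  249.6] ang 4.39 | yaw -0.0001 shift mm [ 301.9 -352.8   -0.5] norm 464.0 rows 12
```

View pics/w1.png

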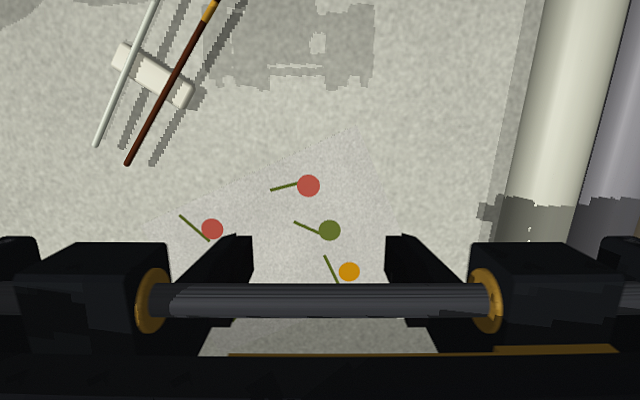

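The wrist picture shows the desk ahead of the fingers (jaws near (240,270) and (400,270)), and up in the image is tool +x. The rows were refused because they lacked yaw, so I'm resending them, aimed a bit in front of the bed.

>>> servo_tool([
  {"xyz":[2.1,-2.85,0],"yaw":0},
  {"xyz":[2.1,-2.85,0],"yaw":0},
  {"xyz":[2.1,-2.85,0],"yaw":0},
  {"xyz":[2.1,-2.85,0],"yaw":0},
  {"xyz":[2.1,-2.85,0],"yaw":0},
  {"xyz":[2.1,-2.85,0],"yaw":0},
  {"xyz":[2.1,-2.85,0],"yaw":0},
  {"xyz":[2.1,-2.85,0],"yaw":0},
  {"xyz":[2.1,-2.85,0],"yaw":0},
  {"xyz":[2.1,-2.85,0],"yaw":0},
  {"xyz":[2.1,-2.85,0],"yaw":0},
  {"xyz":[2.1,-2.85,0],"yaw":0},
])

```text
time_s: 1.58
ee_pos: [432.4, -228.6, 249.8]
ee_rot: [0.0, 0.999, 0.039, 0.0]
contact_force: [1.0, 0.1, -0.2]
opening: 62.0
```

>>> servo_tool([
  {"xyz":[0,0,0],"yaw":0},
  {"xyz":[0,0,0],"yaw":0},
  {"xyz":[0,0,0],"yaw":0},
])

```text
time_s: 1.83
ee_pos: [431.3, -230.7, 249.7]
ee_rot: [0.0, 0.999, 0.038, -0.0]
contact_force: [-0.8, -1.4, 0.0]
opening: 62.0
```

```bash
python3 - <<'E'
from h import *
s=shot('wrist'); cv2.imwrite('pics/w2.png',s['im']); np.savez('w2.npz',im=s['im'],d=s['d'],W=s['W']); print(ctrl.sense()['ee_pos'],ctrl.sense()['time_s'],ctrl.sense()['q'].round(2))
plan((455,130,200),-38.3)
E
```

```text
[ 430.8807419  -231.45952681  249.69292408] 1.8833 [ 0.45  0.51 -0.08  1.97  0.06  0.66 -1.16]
at [ 430.9 -231.5  249.7] ang 4.24 | yaw 0.7425 shift mm [-205.1 -298.7   49.4] norm 366.0 rows 10
```

View pics/w2.png

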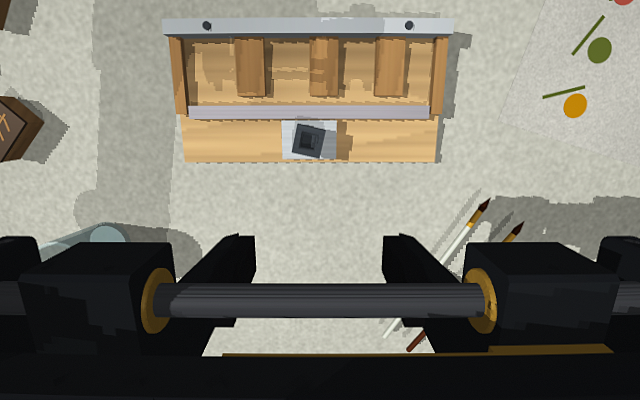

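The wrist view shows the whole bed: fence along row 25, three dividers at columns 250, 323 and 390, the bar at row 112, and the screw head at (309,140).

```bash
python3 - <<'E'
from h import *
z=np.load('w2.npz'); s=dict(im=z['im'],d=z['d'],W=z['W'],c=viewer.get_calibration('wrist'))
P=cloud(s)[:170].reshape(-1,3); P=P[(P[:,2]<80)]
c=np.array([513.6,-218.5]); th=np.radians(4.4)
for it in range(3):
    Rb=np.array([[np.cos(th),-np.sin(th)],[np.sin(th),np.cos(th)]])
    b=(P[:,:2]-c)@Rb; zz=P[:,2]
    inn=(abs(b[:,0])<100)&(abs(b[:,1])<170)
    dv=[]
    for y0 in (62,-16,-86):
        for x0 in (0,8,16,24,32):
            k=(abs(b[:,0]-x0)<4)&(abs(b[:,1]-y0)<24)&(zz>16.5)&(zz<26); y=b[k,1]
            dv.append((x0,(np.percentile(y,1)+np.percentile(y,99))/2-y0,np.ptp(np.percentile(y,[1,99]))))
    dv=np.array(dv)
    ff=[]
    for y0 in range(-120,121,20):
        k=(abs(b[:,1]-y0)<8)&(zz>28)&(zz<40)&(abs(b[:,0]-50)<20); x=b[k,0]; ff.append((y0,np.percentile(x,3),np.percentile(x,97)))
    ff=np.array(ff); sl=np.polyfit(ff[:,0],ff[:,1],1); dx=np.polyval(sl,0)-48; dy=dv[:,1].mean()
    print('fence slope',sl[0].round(4),'dx',dx.round(2),'dy',dy.round(2),'div slope',np.polyfit(dv[:,0],dv[:,1],1)[0].round(3),dv[:,1].round(1),dv[::5,2].round(0),'face',ff[:,1].round(1))
    th+=-sl[0]; c=c+Rb@np.array([dx,dy])
print('bed',c,np.degrees(th))
Rb=np.array([[np.cos(th),-np.sin(th)],[np.sin(th),np.cos(th)]]); b=(P[:,:2]-c)@Rb
k=(zz>40)&(zz<52)&(abs(b[:,0]+58)<30)&(abs(b[:,1])<30); print('screw head',k.sum(),cv2.minAreaRect(b[k].astype(np.float32)),np.median(zz[k]))
k=(zz>17)&(zz<26)&(abs(b[:,1]-40)<30)&(abs(b[:,0]+30)<20); print('bar x',np.percentile(b[k,0],[2,98]),np.median(zz[k]))
k=(zz>28)&(zz<40)&(abs(b[:,0]-50)<20);print('fence z',np.median(zz[k]))
k=(abs(b[:,0]-20)<10)&(abs(b[:,1]-23)<15); print('floor z',np.median(zz[k]))
for n,y in zip('abcd',(105,23,-51,-117)): print(n,c+Rb@[18,y])
print('sock',c+Rb@[-58,0])
E
```

```text
fence slope -0.003 dx 14.6 dy 4.87 div slope 0.01 [5.1 4.8 5.  4.8 5.4 4.3 4.4 4.4 4.9 5.  4.9 5.1 5.  5.2 4.8] [28. 29. 27.] face [63.2 63.  62.8 62.7 62.6 62.4 62.5 62.5 62.3 62.4 62.6 62.7 62. ]
fence slope 0.0001 dx 0.11 dy 0.05 div slope 0.004 [ 0.2 -0.1  0.5  0.  -0.2 -0.5 -0.1  0.1  0.1  0.1  0.1  0.2 -0.1 -0.
  0.4] [30. 29. 29.] face [48.4 48.2 48.  48.  47.9 47.9 48.  48.1 48.1 48.2 48.3 48.5 47.8]
fence slope -0.0 dx -0.0 dy -0.0 div slope 0.004 [ 0.1 -0.2  0.5 -0.1 -0.2 -0.5 -0.1  0.   0.   0.1  0.1  0.2 -0.1 -0.1
  0.4] [30. 29. 29.] face [48.3 48.1 47.9 47.9 47.8 47.8 47.9 48.  47.9 48.1 48.2 48.4 47.7]
bed [ 527.89152188 -212.47464271] 4.569890919066823
screw head 674 ((-58.38304901123047, -0.03699684143066406), (29.99979019165039, 30.11163902282715), 77.17159271240234) 44.00836741667558
bar x [-48.81527106 -10.76512339] 21.150547519074564
fence z 32.805765391893715
floor z 10.84221389637898
a [ 537.46841196 -106.37429786]
b [ 544.00177044 -188.11361048]
c [ 549.89772809 -261.87835601]
d [ 555.15628491 -327.66853446]
sock [ 470.07591051 -217.0957987 ]
```

The bed fit is consistent: origin (527.9,-212.5), angle 4.57°, and the screw head lands at bed (-58.4,0.0), turned 0.224 rad. For joint-7 room I'll grasp with the tool turned half round (tool x at 142° for B).

>>> servo_tool([
  {"xyz":[0,0,0],"yaw":-0.12},
  {"xyz":[0,0,0],"yaw":-0.12},
  {"xyz":[0,0,0],"yaw":-0.12},
  {"xyz":[0,0,0],"yaw":-0.12},
  {"xyz":[0,0,0],"yaw":-0.12},
  {"xyz":[0,0,0],"yaw":-0.12},
  {"xyz":[0,0,0],"yaw":-0.12},
  {"xyz":[0,0,0],"yaw":-0.12},
  {"xyz":[0,0,0],"yaw":-0.12},
  {"xyz":[0,0,0],"yaw":-0.12},
])

```text
time_s: 2.72
ee_pos: [430.5, -232.3, 249.6]
ee_rot: [0.0, 0.803, 0.596, -0.001]
contact_force: [-0.0, 0.0, 1.2]
opening: 61.8
```

>>> servo_tool([
  {"xyz":[0,0,0],"yaw":-0.12},
  {"xyz":[0,0,0],"yaw":-0.12},
  {"xyz":[0,0,0],"yaw":-0.12},
  {"xyz":[0,0,0],"yaw":-0.12},
  {"xyz":[0,0,0],"yaw":-0.12},
  {"xyz":[0,0,0],"yaw":-0.12},
  {"xyz":[0,0,0],"yaw":-0.12},
  {"xyz":[0,0,0],"yaw":-0.12},
  {"xyz":[0,0,0],"yaw":-0.12},
  {"xyz":[0,0,0],"yaw":-0.12},
])

```text
time_s: 3.55
ee_pos: [430.5, -232.4, 249.5]
ee_rot: [-0.0, 0.326, 0.945, -0.001]
contact_force: [0.2, -0.1, -1.1]
opening: 61.9
```

>>> servo_tool([
  {"xyz":[1.15,2.98,0.5],"yaw":0},
  {"xyz":[1.15,2.98,0.5],"yaw":0},
  {"xyz":[1.15,2.98,0.5],"yaw":0},
  {"xyz":[1.15,2.98,0.5],"yaw":0},
  {"xyz":[1.15,2.98,0.5],"yaw":0},
  {"xyz":[1.15,2.98,0.5],"yaw":0},
  {"xyz":[1.15,2.98,0.5],"yaw":0},
  {"xyz":[1.15,2.98,0.5],"yaw":0},
  {"xyz":[1.15,2.98,0.5],"yaw":0},
  {"xyz":[1.15,2.98,0.5],"yaw":0},
  {"xyz":[0,0,0],"yaw":0},
  {"xyz":[0,0,0],"yaw":0},
])

```text
time_s: 4.55
ee_pos: [525.9, 75.1, 199.4]
ee_rot: [-0.0, 0.327, 0.945, -0.0]
contact_force: [0.6, 0.3, -0.5]
opening: 62.1
```

```bash
cat >> h.py <<'E'
def blk(s,guess,h=28,rad=55,zlo=18,zhi=40):
    P=cloud(s); k=(np.hypot(P[...,0]-guess[0],P[...,1]-guess[1])<rad)&(P[...,2]>zlo)&(P[...,2]<zhi)
    l=cv2.connectedComponentsWithStats(k.astype(np.uint8)); k=l[1]==1+np.argmax(l[2][1:,4])
    q=P[k]; q=q[abs(q[:,2]-np.median(q[:,2]))<4]
    r=cv2.minAreaRect(q[:,:2].astype(np.float32)); (a,b),an=r[1],r[2]
    L=an if a>b else an+90
    print('block ctr',np.round(r[0],1),'size',round(max(a,b),1),round(min(a,b),1),'length ang',round(L%180,1),'z',np.median(q[:,2]).round(1),len(q))
    return r[0],L%180
E
python3 - <<'E'
from h import *
s=shot('wrist'); cv2.imwrite('pics/w3.png',s['im']); st=ctrl.sense(); print(st['ee_pos'],st['time_s'],st['q'].round(2))
c,a=blk(s,(455,130)); plan((c[0],c[1],60),a)
E
```

```text
[525.5633558   73.1494887  199.30582199] 4.6 [ 0.18  0.71 -0.68  1.89  0.63  0.77  0.05]
block ctr [457.  131.9] size 60.8 43.9 length ang 141.0 z 27.0 3466
at [525.6  73.1 199.3] ang 141.72 | yaw 0.0124 shift mm [ 90.4   2.8 139.3] norm 166.0 rows 5
```

View pics/w3.png

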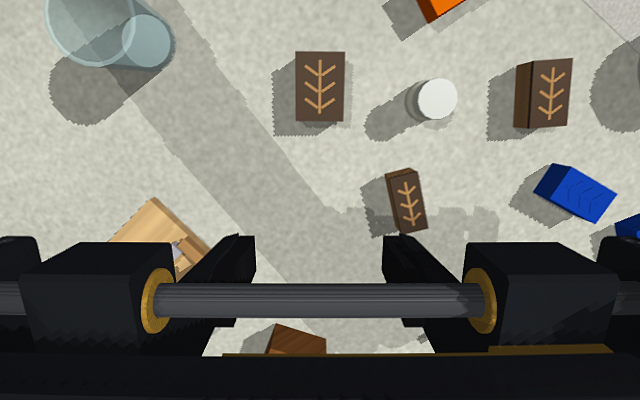

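The wrist view shows B at (320,87), the pot at (437,98), C at (545,93) and D at (407,200). B measures 60.8x43.9 at 141°, as expected. Going down to grasp it.

>>> servo_tool([
  {"xyz":[3.0,0.1,0],"yaw":0.012},
  {"xyz":[3.0,0.1,0],"yaw":0},
  {"xyz":[3.04,0.08,1.5],"yaw":0},
  {"xyz":[0,0,3.5],"yaw":0},
  {"xyz":[0,0,3.5],"yaw":0},
  {"xyz":[0,0,3.2],"yaw":0},
  {"xyz":[0,0,2.5],"yaw":0},
  {"xyz":[0,0,2.0],"yaw":0},
  {"xyz":[0,0,1.5],"yaw":0},
  {"xyz":[0,0,0],"yaw":0},
  {"xyz":[0,0,0],"yaw":0},
])

```text
time_s: 5.52
ee_pos: [456.9, 131.4, 22.6]
ee_rot: [0.0, 0.334, 0.943, -0.001]
contact_force: [-0.2, -0.2, 0.2]
opening: 62.2
```

>>> servo_tool([
  {"xyz":[0,0,0],"yaw":0},
  {"xyz":[0,0,0],"yaw":0},
  {"xyz":[0,0,0],"yaw":0},
  {"xyz":[0,0,0],"yaw":0},
  {"xyz":[0,0,0],"yaw":0},
  {"xyz":[0,0,0],"yaw":0},
  {"xyz":[0,0,0],"yaw":0},
  {"xyz":[0,0,0],"yaw":0},
], gripper=3.5)

```text
time_s: 6.18
ee_pos: [457.3, 133.0, 23.7]
ee_rot: [0.001, 0.333, 0.943, -0.0]
contact_force: [-0.2, -1.8, 6.8]
opening: 43.6
```

>>> servo_tool([
  {"xyz":[0,0,-2],"yaw":0},
  {"xyz":[0,0,-3.5],"yaw":0},
  {"xyz":[0,0,-3.5],"yaw":0},
  {"xyz":[0,0,-3.5],"yaw":-0.12},
  {"xyz":[0,0,0],"yaw":-0.12},
  {"xyz":[0,0,0],"yaw":-0.12},
  {"xyz":[0,0,0],"yaw":-0.12},
  {"xyz":[0,0,0],"yaw":-0.12},
  {"xyz":[0,0,0],"yaw":-0.12},
  {"xyz":[0,0,0],"yaw":-0.04},
  {"xyz":[0,0,0],"yaw":0},
  {"xyz":[0,0,0],"yaw":0},
])

```text
time_s: 7.18
ee_pos: [456.7, 133.4, 147.8]
ee_rot: [-0.0, -0.04, 0.999, -0.0]
contact_force: [0.5, -0.3, -1.5]
opening: 43.9
```

```bash
python3 - <<'E'
from h import *
plan((536,-188.8,100),184.57); print(ctrl.sense()['opening'])
E
```

```text
at [456.7 133.4 147.8] ang -175.44 | yaw -0.0002 shift mm [ -53.4 -327.5   47.8] norm 335.0 rows 9
43.89513434563186
```

>>> servo_tool([
  {"xyz":[-0.59,-3.64,0],"yaw":0},
  {"xyz":[-0.59,-3.64,0],"yaw":0},
  {"xyz":[-0.59,-3.64,0],"yaw":0},
  {"xyz":[-0.59,-3.64,0],"yaw":0},
  {"xyz":[-0.59,-3.64,0],"yaw":0},
  {"xyz":[-0.59,-3.64,0],"yaw":0},
  {"xyz":[-0.59,-3.64,0],"yaw":0},
  {"xyz":[-0.59,-3.64,0],"yaw":0},
  {"xyz":[-0.6,-3.63,1.8],"yaw":0},
  {"xyz":[0,0,3.0],"yaw":0},
  {"xyz":[0,0,0],"yaw":0},
  {"xyz":[0,0,0],"yaw":0},
])

```text
time_s: 8.18
ee_pos: [535.2, -188.0, 98.9]
ee_rot: [-0.002, -0.04, 0.999, 0.001]
contact_force: [0.2, 0.1, -1.1]
opening: 43.4
```

```bash
python3 - <<'E'
from h import *
s=shot('wrist'); cv2.imwrite('pics/w4.png',s['im'])
np.savez('w4.npz',im=s['im'],d=s['d'],W=s['W'])
plan((536,-188.8,100),184.57); print(ctrl.sense()['opening'])
E
```

```text
at [ 536.4 -186.9  100.3] ang -175.28 | yaw 0.0027 shift mm [ 0.6 -1.9  0.3] norm 2.0 rows 1
43.7007434323963
```

View pics/w4.png

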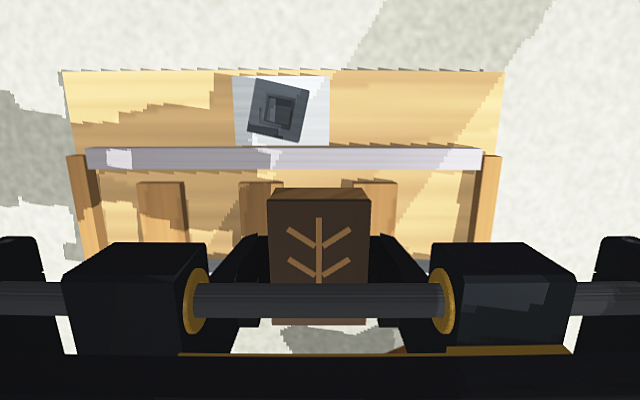

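The block in hand sits at columns 268–371, between the divider tops at 240–285 and 342–397, with the screw head at (278,110). Next I measure the offset of the block from its bay within this same view.

```bash
cat >> h.py <<'E'
BED=np.array([527.9,-212.5]); BTH=np.radians(4.57)
RB=np.array([[np.cos(BTH),-np.sin(BTH)],[np.sin(BTH),np.cos(BTH)]])
def tob(p): return (np.asarray(p)[...,:2]-BED)@RB
def tow(x,y): return BED+RB@[x,y]
def rel(s,zb=(85,115)):
    P=cloud(s).reshape(-1,3); P=P[P[:,2]<200]; b=tob(P); z=P[:,2]
    T=pose(); print('tcp bed',tob(T[:3,3]).round(1),'z',T[2,3].round(1),'ang',(np.degrees(np.arctan2(T[1,0],T[0,0]))-4.57).round(2))
    for y0 in (62,-16,-86):
        o=[]
        for x0 in (-8,-3,2,7):
            k=(abs(b[:,0]-x0)<2.5)&(abs(b[:,1]-y0)<23)&(z>15.5)&(z<25)
            if k.sum()>30: o.append(np.percentile(b[k,1],[1,99]).round(1))
        print('div',y0,[list(map(float,a)) for a in o])
    k=(z>40)&(z<52)&(np.hypot(b[:,0]+58,b[:,1])<26)
    if k.sum()>50: print('head',np.round(cv2.minAreaRect(b[k].astype(np.float32))[0],1))
    t=tob(T[:3,3])
    k=(z>zb[0])&(z<zb[1])&(abs(b[:,1]-t[1])<40)&(b[:,0]<t[0]-15)&(b[:,0]>t[0]-36)
    if k.sum()>30: print('blk y',np.percentile(b[k,1],[1,99]).round(1),'x min',np.percentile(b[k,0],1).round(1),'z',np.median(z[k]).round(1))
E
python3 - <<'E'
from h import *
z=np.load('w4.npz'); rel(dict(d=z['d'],W=z['W'],c=viewer.get_calibration('wrist')))
E
```

```text
tcp bed [10.5 24.8] z 100.3 ang -179.85
div 62 [[47.7, 76.9], [56.2, 76.8], [59.6, 76.9], [59.9, 76.7]]
div -16 [[-30.8, -1.5], [-30.9, -8.5], [-31.0, -12.0], [-31.0, -12.4]]
div -86 [[-100.4, -70.4], [-100.5, -70.4], [-100.3, -70.6], [-100.6, -70.5]]
head [-57.8  -0.1]
blk y [ 2.1 45.1] x min -20.8 z 101.9
```

>>> servo_tool([
  {"xyz":[0,0,1.5],"yaw":0},
  {"xyz":[0,0,1.5],"yaw":0},
  {"xyz":[0,0,0],"yaw":0},
  {"xyz":[0,0,0],"yaw":0},
  {"xyz":[0,0,0],"yaw":0},
  {"xyz":[0,0,0],"yaw":0},
])

```text
time_s: 8.73
ee_pos: [537.4, -187.8, 71.3]
ee_rot: [0.001, -0.041, 0.999, -0.0]
contact_force: [0.9, -1.1, -1.7]
opening: 43.5
```

```bash
python3 - <<'E'
from h import *
rel(shot('wrist'),(55,90))
for i in range(3): rel(shot('wrist'),(55,90)) if i==2 else shot('wrist')
E
```

```text
tcp bed [11.2 23.6] z 71.0 ang -179.89
div 62 [[51.1, 76.8], [54.9, 76.7], [55.2, 76.9], [55.4, 76.6]]
div -16 [[-30.9, -3.9], [-31.1, -7.0], [-30.9, -7.9], [-31.2, -8.1]]
div -86 [[-101.3, -70.8], [-101.0, -70.7], [-101.3, -70.8], [-101.3, -70.8]]
head [-58.   -0.3]
blk y [ 2. 45.] x min -18.5 z 74.1
tcp bed [10.7 23.3] z 70.3 ang -179.92
div 62 [[51.2, 76.6], [54.4, 77.0], [54.6, 76.8], [54.9, 76.9]]
div -16 [[-30.8, -4.8], [-30.8, -8.2], [-31.0, -8.2], [-30.8, -8.5]]
div -86 [[-101.1, -70.7], [-101.2, -70.9], [-100.9, -70.8], [-100.9, -70.9]]
head [-58.   -0.2]
blk y [ 1.6 44.6] x min -19.1 z 73.4
```

>>> servo_tool([
  {"xyz":[-0.2,0.02,0.5],"yaw":0},
  {"xyz":[0,0,0.8],"yaw":0},
  {"xyz":[0,0,0.8],"yaw":0},
  {"xyz":[0,0,0.5],"yaw":0},
  {"xyz":[0,0,0.4],"yaw":0},
  {"xyz":[0,0,0.3],"yaw":0},
  {"xyz":[0,0,0],"yaw":0},
  {"xyz":[0,0,0],"yaw":0},
])

```text
time_s: 9.6
ee_pos: [538.4, -187.9, 36.6]
ee_rot: [0.0, -0.041, 0.999, 0.0]
contact_force: [0.4, -0.4, -1.8]
opening: 43.8
```

```bash
python3 - <<'E'
from h import *
rel(shot('wrist'),(30,60)); print(ctrl.sense()['contact_force'])
E
```

```text
tcp bed [12.5 23.6] z 36.7 ang -179.91
div 62 [[49.1, 76.8], [49.3, 76.8], [49.1, 76.7], [49.7, 76.8]]
div -16 [[-31.0, -2.3], [-31.0, -2.4], [-30.9, -2.2], [-31.1, -2.7]]
div -86 [[-101.3, -70.7], [-101.2, -70.4], [-100.9, -70.7], [-101.0, -70.6]]
head [-58.   -0.2]
blk y [ 1.9 44.9] x min -17.5 z 39.6
[ 0.70745706 -0.19602835 -1.62615197]
```

>>> servo_tool([
  {"xyz":[-0.1,0,0.1],"yaw":0},
  {"xyz":[-0.1,0,0],"yaw":0},
  {"xyz":[-0.1,0,0],"yaw":0},
  {"xyz":[-0.1,0,0],"yaw":0},
  {"xyz":[-0.1,0,0],"yaw":0},
  {"xyz":[-0.1,0,0],"yaw":0},
  {"xyz":[0,0,0],"yaw":0},
  {"xyz":[0,0,0],"yaw":0},
  {"xyz":[0,0,0],"yaw":0},
])

```text
time_s: 10.4
ee_pos: [543.5, -187.6, 35.8]
ee_rot: [-0.001, -0.041, 0.999, -0.0]
contact_force: [-4.6, -0.2, 4.8]
opening: 43.9
```

```bash
python3 - <<'E'
from h import *
rel(shot('wrist'),(30,60)); print(ctrl.sense()['contact_force'])
E
```

```text
tcp bed [17.5 23.6] z 35.8 ang -179.92
div 62 [[47.1, 76.8], [48.9, 76.9], [49.0, 76.9], [48.8, 76.8]]
div -16 [[-31.0, -1.4], [-30.9, -2.2], [-31.0, -2.4], [-30.9, -2.1]]
div -86 [[-100.9, -70.7], [-101.3, -70.8], [-101.3, -70.6], [-101.1, -70.6]]
head [-58.1  -0.2]
blk y [ 1.8 44.9] x min -12.4 z 38.8
[-5.32489477 -0.56789001  5.08442269]
```

>>> servo_tool([
  {"xyz":[-0.1,0,0],"yaw":0},
  {"xyz":[-0.1,0,0],"yaw":0},
  {"xyz":[0,0,0],"yaw":0},
  {"xyz":[0,0,0],"yaw":0},
])

```text
time_s: 10.78
ee_pos: [543.5, -187.6, 35.8]
ee_rot: [-0.003, -0.041, 0.999, -0.001]
contact_force: [-9.4, -0.0, 9.8]
opening: 43.4
```

```bash
python3 - <<'E'
from h import *
rel(shot('wrist'),(30,60)); print(ctrl.sense()['contact_force'])
E
```

```text
tcp bed [17.6 23.6] z 35.8 ang -179.92
div 62 [[47.1, 76.6], [48.8, 76.6], [49.1, 76.9], [48.9, 76.5]]
div -16 [[-31.1, -1.4], [-31.0, -2.3], [-31.0, -2.5], [-30.9, -2.1]]
div -86 [[-100.8, -70.8], [-101.1, -70.7], [-101.0, -70.7], [-101.2, -70.8]]
head [-58.1  -0.1]
blk y [ 1.7 44.9] x min -12.5 z 38.8
[-8.9356799  -0.92533096  8.91848   ]
```

Force grew from 5 to 9 N with no further motion, so B is against the fence. Releasing it and going for C.

>>> servo_tool([
  {"xyz":[0,0,0],"yaw":0},
  {"xyz":[0,0,0],"yaw":0},
  {"xyz":[0,0,0],"yaw":0},
  {"xyz":[0,0,0],"yaw":0},
], gripper=5.6)

```text
time_s: 11.17
ee_pos: [547.4, -187.2, 35.8]
ee_rot: [0.001, -0.041, 0.999, 0.0]
contact_force: [-0.9, -0.8, 0.9]
opening: 56.2
```

>>> servo_tool([
  {"xyz":[0,0,-0.5],"yaw":0},
  {"xyz":[0,0,-1.5],"yaw":0},
  {"xyz":[0,0,-3.0],"yaw":0},
  {"xyz":[0,0,-3.5],"yaw":0},
  {"xyz":[0,0,-3.5],"yaw":0.11},
  {"xyz":[0,0,-1],"yaw":0.11},
  {"xyz":[0,0,0],"yaw":0.11},
  {"xyz":[0,0,0],"yaw":0.11},
  {"xyz":[0,0,0],"yaw":0.11},
  {"xyz":[0,0,0],"yaw":0.108},
  {"xyz":[0,0,0],"yaw":0},
])

```text
time_s: 12.08
ee_pos: [546.8, -187.1, 166.4]
ee_rot: [0.001, 0.285, 0.958, -0.0]
contact_force: [-0.5, -0.3, -0.3]
opening: 56.0
```

```bash
python3 - <<'E'
from h import *
rel(shot('wrist'),(30,60)); plan((665,245,170),146.9); print(ctrl.sense()['q'].round(2))
blk(shot('top'),(588,292),zlo=14)
E
```

```text
tcp bed [20.7 23.7] z 166.2 ang 142.53
div 62 [[45.2, 76.5], [45.2, 76.4], [45.6, 76.4], [45.8, 76.4]]
div -16 [[-30.3, -3.6], [-30.4, -3.3], [-30.4, -3.2], [-30.4, -3.5]]
div -86 [[-100.9, -70.7], [-101.0, -70.7], [-100.6, -70.7], [-101.2, -71.0]]
head [-57.7  -0.3]
blk y [ 2.1 45.2] x min -12.2 z 38.8
at [ 546.7 -187.2  166.2] ang 147.1 | yaw 0.0035 shift mm [136.9 426.7  -3.9] norm 448.0 rows 12
[ 0.64  0.82 -0.7   1.77  0.71  0.81  0.59]
block ctr [588.4 293.1] size 60.0 36.7 length ang 146.4 z 29.0 326
```

>>> servo_tool([
  {"xyz":[1.14,3.56,0],"yaw":0},
  {"xyz":[1.14,3.56,0],"yaw":0},
  {"xyz":[1.14,3.56,0],"yaw":0},
  {"xyz":[1.14,3.56,0],"yaw":0},
  {"xyz":[1.14,3.56,0],"yaw":0},
  {"xyz":[1.14,3.56,0],"yaw":0},
  {"xyz":[1.14,3.56,0],"yaw":0},
  {"xyz":[1.14,3.56,0],"yaw":0},
  {"xyz":[1.14,3.56,0],"yaw":0},
  {"xyz":[1.14,3.56,0],"yaw":0},
  {"xyz":[1.14,3.56,0],"yaw":0},
  {"xyz":[1.14,3.56,0],"yaw":0},
])

```text
time_s: 13.18
ee_pos: [664.8, 247.1, 165.6]
ee_rot: [-0.0, 0.283, 0.959, 0.0]
contact_force: [0.4, -0.0, 0.7]
opening: 55.8
```

>>> servo_tool([
  {"xyz":[0,0,0],"yaw":0},
  {"xyz":[0,0,0],"yaw":0},
  {"xyz":[0,0,0],"yaw":0},
  {"xyz":[0,0,0],"yaw":0},
])

```text
time_s: 13.52
ee_pos: [664.9, 243.1, 165.4]
ee_rot: [0.0, 0.285, 0.959, -0.001]
contact_force: [0.4, 0.2, -0.4]
opening: 55.8
```

```bash
python3 - <<'E'
from h import *
s=shot('wrist')
c,a=blk(s,(588,293)); plan((c[0],c[1],22),a)
blk(s,(594,130))
E
```

```text
block ctr [591.1 295.7] size 59.3 36.2 length ang 147.0 z 27.0 3587
at [665.  242.9 165.5] ang 146.87 | yaw -0.0025 shift mm [ 90.8   4.3 143.4] norm 170.0 rows 5
block ctr [597.4 133.9] size 59.8 29.6 length ang 157.1 z 26.8 2245
```

>>> servo_tool([
  {"xyz":[3.0,0.15,0],"yaw":0},
  {"xyz":[3.0,0.15,0],"yaw":0},
  {"xyz":[3.08,0.13,1.5],"yaw":0},
  {"xyz":[0,0,3.5],"yaw":0},
  {"xyz":[0,0,3.0],"yaw":0},
  {"xyz":[0,0,2.5],"yaw":0},
  {"xyz":[0,0,2.0],"yaw":0},
  {"xyz":[0,0,1.7],"yaw":0},
  {"xyz":[0,0,0],"yaw":0},
  {"xyz":[0,0,0],"yaw":0},
  {"xyz":[0,0,0],"yaw":0},
])

```text
time_s: 14.48
ee_pos: [591.8, 298.7, 25.0]
ee_rot: [0.001, 0.285, 0.959, 0.001]
contact_force: [-0.4, 0.5, 0.2]
opening: 56.1
```

>>> servo_tool([
  {"xyz":[0,0,0],"yaw":0},
  {"xyz":[0,0,0],"yaw":0},
  {"xyz":[0,0,0],"yaw":0},
  {"xyz":[0,0,0],"yaw":0},
  {"xyz":[0,0,0],"yaw":0},
  {"xyz":[0,0,0],"yaw":0},
  {"xyz":[0,0,0],"yaw":0},
  {"xyz":[0,0,0],"yaw":0},
], gripper=2.8)

```text
time_s: 15.15
ee_pos: [591.2, 298.4, 24.6]
ee_rot: [0.0, 0.285, 0.959, 0.0]
contact_force: [-1.8, -2.0, 5.5]
opening: 35.7
```

>>> servo_tool([
  {"xyz":[0,0,-2],"yaw":0},
  {"xyz":[0,0,-3.5],"yaw":0},
  {"xyz":[0,0,-3.5],"yaw":0},
  {"xyz":[0,0,-3.5],"yaw":-0.11},
  {"xyz":[0,0,0],"yaw":-0.11},
  {"xyz":[0,0,0],"yaw":-0.11},
  {"xyz":[0,0,0],"yaw":-0.11},
  {"xyz":[0,0,0],"yaw":-0.11},
  {"xyz":[0,0,0],"yaw":-0.11},
  {"xyz":[0,0,0],"yaw":0},
  {"xyz":[0,0,0],"yaw":0},
])

```text
time_s: 16.07
ee_pos: [590.8, 298.3, 148.3]
ee_rot: [-0.0, -0.04, 0.999, 0.0]
contact_force: [-0.2, -0.3, -1.5]
opening: 35.8
```

```bash
python3 - <<'E'
from h import *
w=tow(12.5,-50.5); plan((w[0],w[1],100),184.57); print(ctrl.sense()['opening'])
E
```

```text
at [590.8 298.3 148.3] ang -175.41 | yaw 0.0004 shift mm [  90.8 -554.7   48.3] norm 564.0 rows 15
35.81133415137082
```

>>> servo_tool([
  {"xyz":[0.65,-3.97,0],"yaw":0},
  {"xyz":[0.65,-3.97,0],"yaw":0},
  {"xyz":[0.65,-3.97,0],"yaw":0},
  {"xyz":[0.65,-3.97,0],"yaw":0},
  {"xyz":[0.65,-3.97,0],"yaw":0},
  {"xyz":[0.65,-3.97,0],"yaw":0},
  {"xyz":[0.65,-3.97,0],"yaw":0},
  {"xyz":[0.65,-3.97,0],"yaw":0},
  {"xyz":[0.65,-3.97,0],"yaw":0},
  {"xyz":[0.65,-3.97,0],"yaw":0},
  {"xyz":[0.65,-3.97,0],"yaw":0},
  {"xyz":[0.65,-3.97,0],"yaw":0},
])

```text
time_s: 17.07
ee_pos: [552.4, -184.8, 148.9]
ee_rot: [0.0, -0.04, 0.999, -0.0]
contact_force: [0.7, 0.2, -1.4]
opening: 35.6
```

>>> servo_tool([
  {"xyz":[0.64,-3.9,0],"yaw":0},
  {"xyz":[0.64,-3.9,0],"yaw":0},
  {"xyz":[0,0,3.5],"yaw":0},
  {"xyz":[0,0,2.8],"yaw":0},
  {"xyz":[0,0,1.0],"yaw":0},
  {"xyz":[0,0,0],"yaw":0},
  {"xyz":[0,0,0],"yaw":0},
  {"xyz":[0,0,0],"yaw":0},
  {"xyz":[0,0,0],"yaw":0},
])

```text
time_s: 17.82
ee_pos: [547.9, -261.1, 77.6]
ee_rot: [0.001, -0.042, 0.999, -0.0]
contact_force: [-0.1, 0.1, -1.3]
opening: 35.4
```

```bash
python3 - <<'E'
from h import *
rel(shot('wrist'),(60,95))
E
```

```text
tcp bed [ 15.9 -50.2] z 77.4 ang -179.78
div 62 [[50.9, 76.2], [56.4, 76.5], [56.1, 76.2], [56.2, 76.7]]
div -16 [[-31.0, 1.6], [-28.0, 1.7], [-25.5, 1.6], [-23.4, 1.7]]
div -86 [[-100.9, -71.2], [-100.8, -72.0], [-100.9, -75.1], [-101.0, -76.7]]
head [-58.   -0.2]
blk y [-67.9 -32.8] x min -13.1 z 79.5
```

>>> servo_tool([
  {"xyz":[0.4,-0.06,0],"yaw":0.003},
  {"xyz":[0,0,0.8],"yaw":0},
  {"xyz":[0,0,1.0],"yaw":0},
  {"xyz":[0,0,0.8],"yaw":0},
  {"xyz":[0,0,0.6],"yaw":0},
  {"xyz":[0,0,0.4],"yaw":0},
  {"xyz":[0,0,0.3],"yaw":0},
  {"xyz":[0,0,0],"yaw":0},
  {"xyz":[0,0,0],"yaw":0},
])

```text
time_s: 18.62
ee_pos: [542.8, -262.4, 36.7]
ee_rot: [0.0, -0.04, 0.999, 0.0]
contact_force: [-0.7, 0.6, -0.7]
opening: 35.8
```

```bash
python3 - <<'E'
from h import *
rel(shot('wrist'),(30,60)); print(ctrl.sense()['contact_force'])
E
```

```text
tcp bed [ 10.8 -50.9] z 36.6 ang -179.97
div 62 [[50.5, 76.5], [60.3, 77.0], [60.1, 76.5], [60.0, 76.7]]
div -16 [[-29.9, 1.7], [-30.1, 1.7], [-30.0, 1.8], [-17.4, 1.8]]
div -86 [[-100.8, -72.0], [-101.0, -72.1], [-101.0, -72.2], [-101.0, -84.5]]
head [-58.1  -0.1]
blk y [-68.7 -33.5] x min -18.3 z 38.8
[-0.50707125  0.49179061 -0.39756439]
```

>>> servo_tool([
  {"xyz":[-0.1,0,0],"yaw":0},
  {"xyz":[-0.1,0,0],"yaw":0},
  {"xyz":[-0.1,0,0],"yaw":0},
  {"xyz":[-0.1,0,0],"yaw":0},
  {"xyz":[-0.1,0,0],"yaw":0},
  {"xyz":[-0.1,0,0],"yaw":0},
  {"xyz":[-0.1,0,0],"yaw":0},
  {"xyz":[0,0,0],"yaw":0},
  {"xyz":[0,0,0],"yaw":0},
])

```text
time_s: 19.42
ee_pos: [548.5, -262.0, 36.6]
ee_rot: [-0.001, -0.04, 0.999, -0.0]
contact_force: [-4.3, 0.6, 2.2]
opening: 35.4
```

>>> servo_tool([
  {"xyz":[-0.1,0,0],"yaw":0},
  {"xyz":[-0.1,0,0],"yaw":0},
  {"xyz":[0,0,0],"yaw":0},
  {"xyz":[0,0,0],"yaw":0},
])

```text
time_s: 19.75
ee_pos: [548.6, -262.0, 36.6]
ee_rot: [-0.003, -0.04, 0.999, -0.0]
contact_force: [-8.5, 1.0, 7.2]
opening: 35.7
```

```bash
python3 - <<'E'
from h import *
rel(shot('wrist'),(30,60)); print(ctrl.sense()['contact_force'])
E
```

```text
tcp bed [ 16.7 -51. ] z 36.6 ang -179.99
div 62 [[50.1, 76.9], [60.5, 76.9], [60.1, 77.1], [59.9, 76.8]]
div -16 [[-30.7, 1.7], [-30.0, 1.7], [-30.3, 1.7], [-30.2, 1.7]]
div -86 [[-101.2, -71.3], [-101.0, -72.1], [-100.8, -72.2], [-101.0, -72.3]]
head [-58.1   0. ]
blk y [-68.8 -33.6] x min -12.6 z 38.8
[-8.16257751 -0.24505915  6.97561366]
```

C is against the fence too (4 → 8 N, no motion). Releasing it and going for D.

>>> servo_tool([
  {"xyz":[0,0,0],"yaw":0},
  {"xyz":[0,0,0],"yaw":0},
  {"xyz":[0,0,0],"yaw":0},
  {"xyz":[0,0,0],"yaw":0},
], gripper=4.8)

```text
time_s: 20.13
ee_pos: [552.5, -261.7, 36.9]
ee_rot: [0.001, -0.04, 0.999, 0.0]
contact_force: [-0.6, 1.1, -0.1]
opening: 48.1
```

>>> servo_tool([
  {"xyz":[0,0,-0.5],"yaw":0},
  {"xyz":[0,0,-1.5],"yaw":0},
  {"xyz":[0,0,-3.0],"yaw":0},
  {"xyz":[0,0,-3.5],"yaw":0},
  {"xyz":[0,0,-3.5],"yaw":0.12},
  {"xyz":[0,0,-1],"yaw":0.12},
  {"xyz":[0,0,0],"yaw":0.12},
  {"xyz":[0,0,0],"yaw":0.12},
  {"xyz":[0,0,0],"yaw":0},
  {"xyz":[0,0,0],"yaw":0},
])

```text
time_s: 20.97
ee_pos: [551.8, -261.7, 167.9]
ee_rot: [0.001, 0.197, 0.98, -0.0]
contact_force: [-0.3, 0.6, 0.3]
opening: 48.1
```

```bash
python3 - <<'E'
from h import *
rel(shot('wrist'),(30,60)); plan((680,99,165),157.1); print(ctrl.sense()['q'].round(2))
blk(shot('top'),(596,132),zlo=14)
E
```

```text
tcp bed [ 19.8 -50.9] z 167.4 ang 152.73
div 62 [[50.1, 76.8], [50.5, 76.7], [50.3, 76.5], [50.4, 76.6]]
div -16 [[-31.1, 1.3], [-32.7, 1.3], [-32.9, 1.3], [-32.7, 1.3]]
div -86 [[-100.5, -73.0], [-100.3, -72.8], [-100.6, -72.9], [-100.4, -72.7]]
head [-58.    0.1]
blk y [-68.5 -33.3] x min -12.4 z 38.8
at [ 551.7 -261.7  167.4] ang 157.3 | yaw 0.0035 shift mm [ 22.1 382.2   2.4] norm 383.0 rows 10
[ 0.77  0.87 -0.75  1.67  0.73  0.9   0.9 ]
block ctr [594.8 131. ] size 60.0 28.3 length ang 156.1 z 29.4 252
```

>>> servo_tool([
  {"xyz":[0.22,3.82,0],"yaw":0},
  {"xyz":[0.22,3.82,0],"yaw":0},
  {"xyz":[0.22,3.82,0],"yaw":0},
  {"xyz":[0.22,3.82,0],"yaw":0},
  {"xyz":[0.22,3.82,0],"yaw":0},
  {"xyz":[0.22,3.82,0],"yaw":0},
  {"xyz":[0.22,3.82,0],"yaw":0},
  {"xyz":[0.22,3.82,0],"yaw":0},
  {"xyz":[0.22,3.82,0],"yaw":0},
  {"xyz":[0.22,3.82,0],"yaw":0},
  {"xyz":[0,0,0],"yaw":0},
  {"xyz":[0,0,0],"yaw":0},
])

```text
time_s: 22.07
ee_pos: [679.5, 102.8, 166.5]
ee_rot: [-0.001, 0.195, 0.981, 0.001]
contact_force: [0.5, -0.9, -0.5]
opening: 47.9
```

>>> servo_tool([
  {"xyz":[0,0,0],"yaw":0},
  {"xyz":[0,0,0],"yaw":0},
])

```text
time_s: 22.23
ee_pos: [679.8, 96.3, 166.2]
ee_rot: [-0.0, 0.199, 0.98, -0.001]
contact_force: [0.6, -0.2, 0.1]
opening: 47.8
```

```bash
python3 - <<'E'
from h import *
s=shot('wrist')
c,a=blk(s,(597,133)); plan((c[0],c[1],23),a)
E
```

```text
block ctr [597.2 133.9] size 59.7 28.0 length ang 156.5 z 27.0 2778
at [679.8  96.1 166.3] ang 156.98 | yaw 0.0079 shift mm [ 90.8   2.  143.3] norm 170.0 rows 5
```

>>> servo_tool([
  {"xyz":[3.0,0,0],"yaw":0.007},
  {"xyz":[3.0,0,0],"yaw":0},
  {"xyz":[3.08,0,1.5],"yaw":0},
  {"xyz":[0,0,3.5],"yaw":0},
  {"xyz":[0,0,3.0],"yaw":0},
  {"xyz":[0,0,2.5],"yaw":0},
  {"xyz":[0,0,2.0],"yaw":0},
  {"xyz":[0,0,1.8],"yaw":0},
  {"xyz":[0,0,0],"yaw":0},
  {"xyz":[0,0,0],"yaw":0},
  {"xyz":[0,0,0],"yaw":0},
])

```text
time_s: 23.2
ee_pos: [597.2, 133.9, 24.8]
ee_rot: [0.001, 0.203, 0.979, 0.0]
contact_force: [0.5, 0.1, 0.7]
opening: 48.0
```

>>> servo_tool([
  {"xyz":[0,0,0],"yaw":0},
  {"xyz":[0,0,0],"yaw":0},
  {"xyz":[0,0,0],"yaw":0},
  {"xyz":[0,0,0],"yaw":0},
  {"xyz":[0,0,0],"yaw":0},
  {"xyz":[0,0,0],"yaw":0},
  {"xyz":[0,0,0],"yaw":0},
  {"xyz":[0,0,0],"yaw":0},
], gripper=2.0)

```text
time_s: 23.87
ee_pos: [597.0, 134.3, 24.6]
ee_rot: [0.001, 0.202, 0.979, 0.0]
contact_force: [-0.4, -1.5, 5.9]
opening: 27.6
```

>>> servo_tool([
  {"xyz":[0,0,-2],"yaw":0},
  {"xyz":[0,0,-3.5],"yaw":0},
  {"xyz":[0,0,-3.5],"yaw":0},
  {"xyz":[0,0,-3.5],"yaw":-0.12},
  {"xyz":[0,0,0],"yaw":-0.12},
  {"xyz":[0,0,0],"yaw":-0.12},
  {"xyz":[0,0,0],"yaw":-0.12},
  {"xyz":[0,0,0],"yaw":-0.007},
  {"xyz":[0,0,0],"yaw":0},
  {"xyz":[0,0,0],"yaw":0},
])

```text
time_s: 24.7
ee_pos: [596.2, 134.3, 148.4]
ee_rot: [-0.0, -0.039, 0.999, -0.0]
contact_force: [-0.2, -0.2, -2.1]
opening: 27.9
```

```bash
python3 - <<'E'
from h import *
w=tow(12.5,-117); plan((w[0],w[1],78),184.57); print(ctrl.sense()['opening'],ctrl.sense()['q'].round(2))
E
```

```text
at [596.2 134.3 148.4] ang -175.56 | yaw -0.0023 shift mm [  83.2 -457.3   70.5] norm 470.0 rows 12
27.942646689951626 [ 0.13  0.92 -0.8   1.68  0.81  0.91  0.64]
```

>>> servo_tool([
  {"xyz":[0.69,-3.81,0],"yaw":0},
  {"xyz":[0.69,-3.81,0],"yaw":0},
  {"xyz":[0.69,-3.81,0],"yaw":0},
  {"xyz":[0.69,-3.81,0],"yaw":0},
  {"xyz":[0.69,-3.81,0],"yaw":0},
  {"xyz":[0.69,-3.81,0],"yaw":0},
  {"xyz":[0.69,-3.81,0],"yaw":0},
  {"xyz":[0.69,-3.81,0],"yaw":0},
  {"xyz":[0.69,-3.81,0],"yaw":0},
  {"xyz":[0.69,-3.81,0],"yaw":0},
  {"xyz":[0.69,-3.81,0],"yaw":0},
  {"xyz":[0.69,-3.81,0],"yaw":0},
])

```text
time_s: 25.7
ee_pos: [550.0, -329.9, 148.6]
ee_rot: [-0.0, -0.039, 0.999, -0.0]
contact_force: [-0.1, 0.1, -1.2]
opening: 28.0
```

>>> servo_tool([
  {"xyz":[0,0,0],"yaw":0},
  {"xyz":[0,0,0],"yaw":0},
  {"xyz":[0,0,3.5],"yaw":0},
  {"xyz":[0,0,2.8],"yaw":0},
  {"xyz":[0,0,0.7],"yaw":0},
  {"xyz":[0,0,0],"yaw":0},
  {"xyz":[0,0,0],"yaw":0},
  {"xyz":[0,0,0],"yaw":0},
  {"xyz":[0,0,0],"yaw":0},
])

```text
time_s: 26.45
ee_pos: [552.0, -327.8, 80.7]
ee_rot: [0.001, -0.04, 0.999, -0.0]
contact_force: [0.3, 0.4, -1.7]
opening: 27.4
```

```bash
python3 - <<'E'
from h import *
rel(shot('wrist'),(60,95))
E
```

```text
tcp bed [  14.5 -117.1] z 80.4 ang -179.97
div 62 [[54.3, 76.7], [63.6, 77.1], [63.7, 77.2], [63.6, 77.5]]
div -16 [[-27.9, 2.1], [-23.3, 2.0], [-23.2, 1.9], [-23.3, 2.0]]
div -86 [[-100.8, -68.9], [-98.8, -68.8], [-96.2, -68.8], [-96.0, -68.9]]
head [-58.1  -0.3]
blk y [-130.8 -103.4] x min -15.2 z 82.5
```

>>> servo_tool([
  {"xyz":[0.25,0,0.3],"yaw":0},
  {"xyz":[0,0,1.0],"yaw":0},
  {"xyz":[0,0,1.0],"yaw":0},
  {"xyz":[0,0,0.8],"yaw":0},
  {"xyz":[0,0,0.6],"yaw":0},
  {"xyz":[0,0,0.4],"yaw":0},
  {"xyz":[0,0,0.2],"yaw":0},
  {"xyz":[0,0,0],"yaw":0},
  {"xyz":[0,0,0],"yaw":0},
])

```text
time_s: 27.25
ee_pos: [547.3, -327.9, 36.6]
ee_rot: [-0.001, -0.04, 0.999, -0.0]
contact_force: [-5.0, 0.4, 8.6]
opening: 27.7
```

```bash
python3 - <<'E'
from h import *
rel(shot('wrist'),(30,60)); print(ctrl.sense()['contact_force'])
E
```

```text
tcp bed [  10.2 -116.6] z 36.6 ang -179.97
div 62 []
div -16 [[-27.8, 2.1], [-20.1, 2.1], [-20.2, 2.2], [-20.3, 2.0]]
div -86 [[-100.3, -68.8], [-100.3, -68.8], [-100.2, -68.8], [-86.3, -68.7]]
head [-58.2  -0.3]
blk y [-130.5 -103.1] x min -19.9 z 38.8
[-5.1651184   0.79468892  8.73276914]
```

>>> servo_tool([
  {"xyz":[-0.1,0,-0.05],"yaw":0},
  {"xyz":[-0.1,0,0],"yaw":0},
  {"xyz":[-0.1,0,0],"yaw":0},
  {"xyz":[-0.1,0,0],"yaw":0},
  {"xyz":[-0.1,0,0],"yaw":0},
  {"xyz":[-0.1,0,0],"yaw":0},
  {"xyz":[-0.1,0,0],"yaw":0},
  {"xyz":[-0.1,0,0],"yaw":0},
  {"xyz":[0,0,0],"yaw":0},
  {"xyz":[0,0,0],"yaw":0},
])

```text
time_s: 28.13
ee_pos: [554.5, -328.1, 36.6]
ee_rot: [-0.002, -0.04, 0.999, -0.001]
contact_force: [-5.7, -0.1, 8.5]
opening: 27.5
```

>>> servo_tool([
  {"xyz":[-0.1,0,0],"yaw":0},
  {"xyz":[-0.1,0,0],"yaw":0},
  {"xyz":[0,0,0],"yaw":0},
  {"xyz":[0,0,0],"yaw":0},
])

```text
time_s: 28.47
ee_pos: [554.6, -328.1, 36.6]
ee_rot: [-0.004, -0.04, 0.999, -0.001]
contact_force: [-10.8, -0.5, 11.5]
opening: 27.7
```

```bash
python3 - <<'E'
from h import *
rel(shot('wrist'),(30,60)); print(ctrl.sense()['contact_force'])
E
```

```text
tcp bed [  17.4 -117.3] z 36.6 ang -180.02
div 62 []
div -16 [[-28.4, 2.1], [-20.2, 2.2], [-20.1, 2.3], [-20.3, 2.4]]
div -86 [[-101.1, -68.8], [-101.1, -68.8], [-101.1, -68.9], [-101.0, -68.8]]
head [-58.4  -0.7]
blk y [-131.3 -103.9] x min -12.7 z 38.8
[-10.59234869   1.03830327  12.23602006]
```

D is home too. Releasing it and going to look at the key from above.

>>> servo_tool([
  {"xyz":[0,0,0],"yaw":0},
  {"xyz":[0,0,0],"yaw":0},
  {"xyz":[0,0,0],"yaw":0},
  {"xyz":[0,0,0],"yaw":0},
], gripper=4.0)

```text
time_s: 28.85
ee_pos: [558.7, -327.2, 36.1]
ee_rot: [0.0, -0.04, 0.999, 0.0]
contact_force: [-0.4, -0.1, -0.3]
opening: 39.9
```

>>> servo_tool([
  {"xyz":[0,0,-0.5],"yaw":0},
  {"xyz":[0,0,-1.5],"yaw":0},
  {"xyz":[0,0,-3.0],"yaw":0},
  {"xyz":[0,0,-3.5],"yaw":0},
  {"xyz":[0,0,-3.5],"yaw":0},
  {"xyz":[0,0,-3.5],"yaw":0},
  {"xyz":[0,0,-3.5],"yaw":0},
  {"xyz":[0,0,-1],"yaw":0},
  {"xyz":[0,0,0],"yaw":0},
  {"xyz":[0,0,0],"yaw":0},
])

```text
time_s: 29.68
ee_pos: [557.9, -327.4, 236.8]
ee_rot: [0.0, -0.04, 0.999, -0.0]
contact_force: [-0.3, -1.1, -0.9]
opening: 39.9
```

```bash
python3 - <<'E'
from h import *
s=shot('wrist'); rel(s,(30,60)); plan((756,-85,235),184.57); print(ctrl.sense()['q'].round(2))
P=cloud(s);b=tob(P);z=P[...,2]
for n,y,w in (('b',23,44),('c',-51,36),('d',-117,28)):
    k=(abs(z-39)<4)&(abs(b[...,1]-y)<w/2+6)&(b[...,0]<46)&(b[...,0]>-35); r=cv2.minAreaRect(b[k].astype(np.float32)); print(n,r,np.percentile(b[k][:,0],[1,99]))
E
```

```text
tcp bed [  20.  -116.9] z 235.4 ang -179.96
div 62 [[55.9, 76.6], [55.6, 76.8], [56.3, 76.8], [55.6, 76.4]]
div -16 [[-26.8, 1.1], [-27.6, 1.4], [-27.3, 1.2], [-27.0, 1.1]]
div -86 [[-100.4, -68.7], [-100.4, -68.9], [-100.3, -68.9], [-100.2, -68.9]]
head [-58.3  -0.2]
blk y [-131.  -103.4] x min -11.8 z 39.0
at [ 557.2 -327.4  235.4] ang -175.39 | yaw 0.0007 shift mm [-217.5  225.8   -0. ] norm 314.0 rows 8
[ 0.9   0.87 -0.91  1.49  0.73  1.15  1.51]
b ((17.015522003173828, 23.376739501953125), (58.08776092529297, 46.16022491455078), 0.4080655872821808) [-11.8986208   45.08479724]
c ((17.025148391723633, -50.963111877441406), (36.50489044189453, 57.86014175415039), 89.91072082519531) [-11.70416174  45.17748605]
d ((17.03086280822754, -117.3990249633789), (27.70786476135254, 57.621578216552734), 89.37517547607422) [-11.59118637  45.34516846]
```

All three blocks' front edges read -11.9, -11.7 and -11.6 mm, against -12 for home.

>>> servo_tool([
  {"xyz":[-2.72,2.82,0],"yaw":0},
  {"xyz":[-2.72,2.82,0],"yaw":0},
  {"xyz":[-2.72,2.82,0],"yaw":0},
  {"xyz":[-2.72,2.82,0],"yaw":0},
  {"xyz":[-2.72,2.82,0],"yaw":0},
  {"xyz":[-2.72,2.82,0],"yaw":0},
  {"xyz":[-2.72,2.82,0],"yaw":0},
  {"xyz":[-2.72,2.82,0],"yaw":0},
  {"xyz":[0,0,0],"yaw":0},
  {"xyz":[0,0,0],"yaw":0},
  {"xyz":[0,0,0],"yaw":0},
  {"xyz":[0,0,0],"yaw":0},
])

```text
time_s: 30.73
ee_pos: [756.0, -87.5, 234.8]
ee_rot: [-0.001, -0.039, 0.999, -0.001]
contact_force: [-0.6, 0.1, 0.0]
opening: 40.0
```

```bash
python3 - <<'E'
from h import *
s=shot('wrist'); cv2.imwrite('pics/w5.png',s['im'])
P=cloud(s); q=P.reshape(-1,3); print(pose()[:3,3].round(1))
def rect(zl,zh,r):
    k=(np.hypot(q[:,0]-676,q[:,1]+83)<r)&(q[:,2]>zl)&(q[:,2]<zh); a=q[k]; print(zl,zh,len(a),cv2.minAreaRect(a[:,:2].astype(np.float32)),np.median(a[:,2]))
rect(39,47,60); rect(47.5,53,40); rect(104,120,50); print(ctrl.sense()['q'].round(2))
E
```

```text
[756.1 -87.7 235.3]
39 47 3028 ((676.3458862304688, -82.44456481933594), (64.67914581298828, 64.53196716308594), 31.876510620117188) 42.92795910655897
47.5 53 135 ((682.1978759765625, -91.79121398925781), (25.68121910095215, 4.271237373352051), 32.02439880371094) 48.94070541380614
104 120 1391 ((676.3057861328125, -82.71319580078125), (44.58325958251953, 18.12679672241211), 31.876693725585938) 110.63695966670906
[ 0.36  1.01 -0.85  1.06  0.71  1.35  1.28]
```

View pics/w5.png

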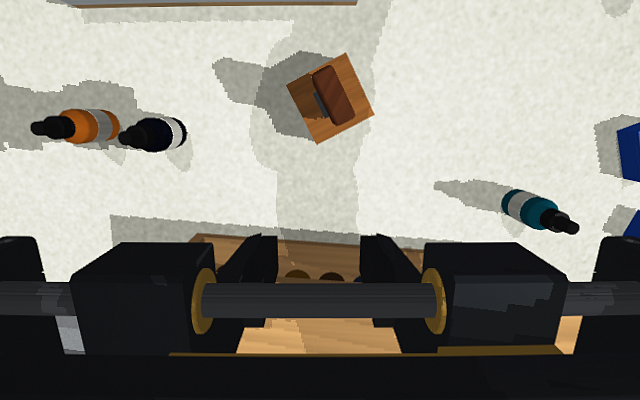

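The key stands upright at image (330,95), world (676.3,-82.7), with its paddle at 31.9°. The bottles are well clear. Turning to grasp it across the 18 mm sides.

>>> servo_tool([
  {"xyz":[0,0,0],"yaw":-0.12},
  {"xyz":[0,0,0],"yaw":-0.12},
  {"xyz":[0,0,0],"yaw":-0.12},
  {"xyz":[0,0,0],"yaw":-0.116},
  {"xyz":[0,0,0],"yaw":0},
  {"xyz":[0,0,0],"yaw":0},
  {"xyz":[0,0,0],"yaw":0},
])

```text
time_s: 31.37
ee_pos: [756.6, -86.2, 236.2]
ee_rot: [-0.0, -0.273, 0.962, -0.0]
contact_force: [0.6, 0.4, -0.6]
opening: 40.2
```

```bash
python3 - <<'E'
from h import *
plan((676.3,-82.7,79),211.9); print(ctrl.sense()['q'].round(2))
E
```

```text
at [756.6 -86.2 236.2] ang -148.37 | yaw -0.0047 shift mm [ 66.2  45.5 157.2] norm 177.0 rows 5
[ 0.39  1.03 -0.94  1.05  0.78  1.38  1.72]
```

>>> servo_tool([
  {"xyz":[2.2,1.52,0],"yaw":-0.004},
  {"xyz":[2.2,1.52,0],"yaw":0},
  {"xyz":[2.22,1.51,0],"yaw":0},
  {"xyz":[0,0,3.0],"yaw":0},
  {"xyz":[0,0,3.0],"yaw":0},
  {"xyz":[0,0,0],"yaw":0},
  {"xyz":[0,0,0],"yaw":0},
  {"xyz":[0,0,0],"yaw":0},
  {"xyz":[0,0,0],"yaw":0},
])

```text
time_s: 32.12
ee_pos: [677.9, -81.0, 178.3]
ee_rot: [0.002, -0.276, 0.961, -0.0]
contact_force: [0.1, -0.4, 0.1]
opening: 40.1
```

```bash
python3 - <<'E'
from h import *
plan((676.3,-82.7,79),211.9); s=shot('wrist'); q=cloud(s).reshape(-1,3)
k=(np.hypot(q[:,0]-676,q[:,1]+83)<40)&(q[:,2]>104)&(q[:,2]<118); print(k.sum(),cv2.minAreaRect(q[k][:,:2].astype(np.float32)))
E
```

```text
at [677.9 -81.  178.3] ang -147.95 | yaw 0.0026 shift mm [ 2.6 -0.5 99.3] norm 99.0 rows 3
1745 ((675.4466552734375, -83.2369384765625), (43.48957443237305, 17.87087631225586), 32.6601448059082)
```

>>> servo_tool([
  {"xyz":[0.25,0,2.0],"yaw":0},
  {"xyz":[0,0,2.5],"yaw":0},
  {"xyz":[0,0,2.5],"yaw":0},
  {"xyz":[0,0,1.9],"yaw":0},
  {"xyz":[0,0,1.0],"yaw":0},
  {"xyz":[0,0,0],"yaw":0},
  {"xyz":[0,0,0],"yaw":0},
  {"xyz":[0,0,0],"yaw":0},
  {"xyz":[0,0,0],"yaw":0},
])

```text
time_s: 32.92
ee_pos: [675.7, -82.6, 79.1]
ee_rot: [0.001, -0.276, 0.961, -0.0]
contact_force: [1.2, -0.1, 0.5]
opening: 40.1
```

>>> servo_tool([
  {"xyz":[0,0,0],"yaw":0},
  {"xyz":[0,0,0],"yaw":0},
  {"xyz":[0,0,0],"yaw":0},
  {"xyz":[0,0,0],"yaw":0},
  {"xyz":[0,0,0],"yaw":0},
  {"xyz":[0,0,0],"yaw":0},
  {"xyz":[0,0,0],"yaw":0},
  {"xyz":[0,0,0],"yaw":0},
], gripper=1.0)

```text
time_s: 33.58
ee_pos: [674.7, -83.0, 77.6]
ee_rot: [0.0, -0.276, 0.961, -0.0]
contact_force: [-1.7, -1.1, 4.3]
opening: 17.6
```

```bash
python3 - <<'E'
from h import *
st=ctrl.sense(); print(st['contact_force'],st['wrist_torque'],st['opening']); plan((676.3,-82.7,79),211.9)
E
```

```text
[-1.65259079 -1.14199835  4.3454022 ] [-0.04091918  0.05061334 -0.02242534] 17.590419194536693
at [674.7 -83.   77.6] ang -147.91 | yaw 0.0034 shift mm [-1.5 -0.6 -1.4] norm 2.0 rows 1
```

>>> servo_tool([
  {"xyz":[0,0,-0.5],"yaw":0},
  {"xyz":[0,0,-1.0],"yaw":0},
  {"xyz":[0,0,-1.5],"yaw":0},
  {"xyz":[0,0,-2.0],"yaw":0},
  {"xyz":[0,0,-3.0],"yaw":0},
  {"xyz":[0,0,-2.0],"yaw":0},
  {"xyz":[0,0,0],"yaw":0},
  {"xyz":[0,0,0],"yaw":0},
])

```text
time_s: 34.25
ee_pos: [675.2, -82.6, 179.2]
ee_rot: [0.001, -0.276, 0.961, -0.0]
contact_force: [-0.1, -0.1, -2.1]
opening: 17.9
```

>>> servo_tool([
  {"xyz":[0,0,0],"yaw":0.1},
  {"xyz":[0,0,0],"yaw":0.1},
  {"xyz":[0,0,0],"yaw":0.1},
  {"xyz":[0,0,0],"yaw":0.1},
  {"xyz":[0,0,0],"yaw":0.1},
  {"xyz":[0,0,0],"yaw":0.1},
  {"xyz":[0,0,0],"yaw":0.103},
  {"xyz":[0,0,0],"yaw":0},
  {"xyz":[0,0,0],"yaw":0},
  {"xyz":[0,0,0],"yaw":0},
])

```text
time_s: 35.08
ee_pos: [673.9, -83.0, 176.3]
ee_rot: [-0.001, 0.07, 0.998, -0.0]
contact_force: [-0.3, -0.4, -1.9]
opening: 18.2
```

```bash
python3 - <<'E'
from h import *
st=ctrl.sense(); print(st['contact_force'],st['wrist_torque'],st['opening'],st['q'].round(2)); w=tow(-58,-0.1);plan((w[0],w[1],150),171.74)
E
```

```text
[-0.31974282 -0.41006601 -1.94746219] [ 0.0453806  -0.18046696 -0.01846169] 18.242582258168135 [ 0.43  0.95 -0.78  1.43  0.72  1.06  0.93]
at [673.9 -83.  176.3] ang 171.98 | yaw 0.0041 shift mm [ 182.4 -162.1   26.7] norm 245.0 rows 7
```

>>> servo_tool([
  {"xyz":[2.28,-2.03,0],"yaw":0.004},
  {"xyz":[2.28,-2.03,0],"yaw":0},
  {"xyz":[2.28,-2.03,0],"yaw":0},
  {"xyz":[2.28,-2.03,0],"yaw":0},
  {"xyz":[2.28,-2.03,0],"yaw":0},
  {"xyz":[2.28,-2.03,0],"yaw":0},
  {"xyz":[2.28,-2.03,0],"yaw":0},
  {"xyz":[2.28,-2.0,0],"yaw":0},
  {"xyz":[0,0,1.5],"yaw":0},
  {"xyz":[0,0,1.2],"yaw":0},
  {"xyz":[0,0,0],"yaw":0},
  {"xyz":[0,0,0],"yaw":0},
])

```text
time_s: 36.08
ee_pos: [470.3, -216.5, 150.0]
ee_rot: [-0.0, 0.073, 0.997, 0.0]
contact_force: [0.3, 0.5, -1.3]
opening: 17.8
```

>>> servo_tool([
  {"xyz":[0,0,0],"yaw":0},
  {"xyz":[0,0,0],"yaw":0},
  {"xyz":[0,0,0],"yaw":0},
  {"xyz":[0,0,0],"yaw":0},
  {"xyz":[0,0,0],"yaw":0},
  {"xyz":[0,0,0],"yaw":0},
])

```text
time_s: 36.58
ee_pos: [470.5, -216.7, 150.4]
ee_rot: [0.0, 0.073, 0.997, -0.0]
contact_force: [-0.3, -0.0, -2.4]
opening: 17.3
```

```bash
python3 - <<'E'
from h import *
st=ctrl.sense(); print(st['opening'],st['q'].round(2)); w=tow(-58,-0.1);plan((w[0],w[1],123),171.74)
s=shot('wrist'); cv2.imwrite('pics/w6.png',cv2.resize(s['im'],(800,500))); sd=shot('side')
u=proj(sd,[(w[0],w[1],60)])[0].astype(int); cv2.imwrite('pics/s6.png',cv2.resize(sd['im'][u[1]-75:u[1]+50,u[0]-80:u[0]+80],None,fx=4,fy=4,interpolation=cv2.INTER_CUBIC))
P=cloud(s).reshape(-1,3); b=tob(P); z=P[:,2]
k=(z>40)&(z<50)&(np.hypot(b[:,0]+58,b[:,1])<26);print('head pts',k.sum(),cv2.minAreaRect(b[k].astype(np.float32)))
t=tob(pose()[:3,3])
for a in range(60,150,6):
    k=(z>a)&(z<a+6)&(np.hypot(*(b-t).T)<35)
    if k.sum()>20: print(a,k.sum(),np.percentile(b[k]-t,[2,98],axis=0).round(1).tolist())
E
```

```text
17.339844847257783 [ 0.79  0.81 -0.76  1.96  0.85  0.73  0.93]
at [ 470.5 -216.7  150.4] ang 171.6 | yaw -0.0024 shift mm [ 0.3 -0.6 27.4] norm 27.0 rows 1
head pts 857 ((-60.300697326660156, 0.7426395416259766), (29.57200050354004, 26.373432159423828), 77.16571807861328)
78 35 [[-5.5, -4.3], [-2.9, 6.5]]
114 30 [[-14.2, -9.7], [-8.2, 15.0]]
120 130 [[-13.7, -11.3], [-0.5, 14.9]]
132 29 [[-21.3, -14.2], [-4.4, 17.9]]
138 332 [[-21.2, -17.1], [-4.4, 21.4]]
144 419 [[-21.1, -19.0], [-4.3, 23.4]]
```

View pics/w6.png

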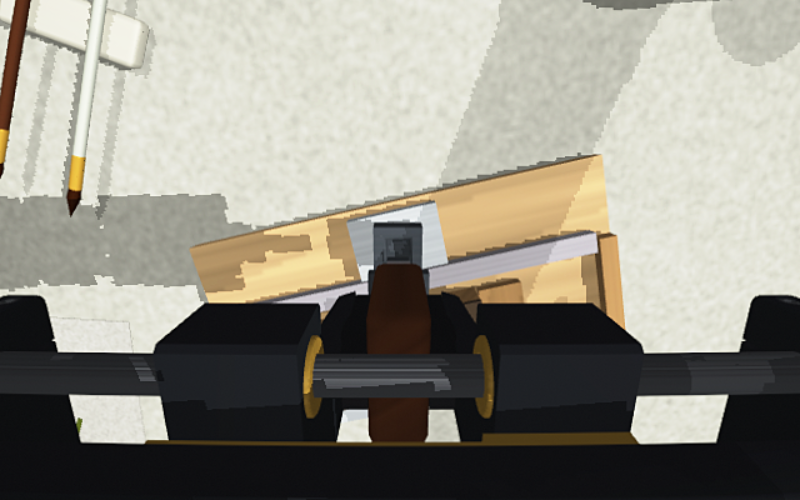

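View pics/s6.png

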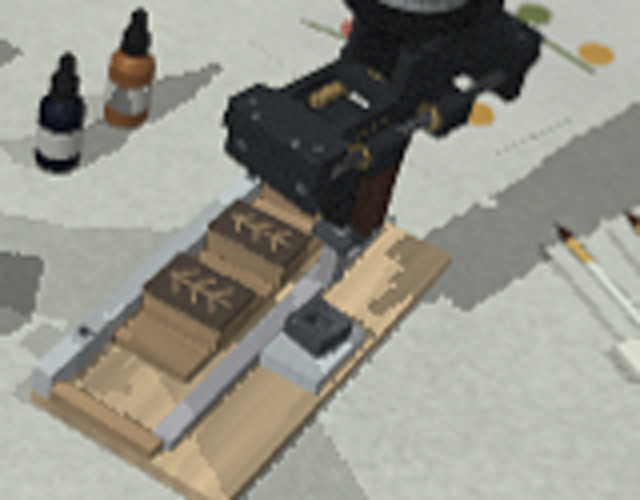

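In the wrist view the screw head is at (398,245) and the key's paddle is centred at column 399, so they line up sideways. The side crop shows the key above the head at about the expected height, with B and C home behind it. I still need the fore-aft offset of the key in the hand.

```bash
python3 - <<'E'
from h import *
w=tow(-58,0)
for i in range(2):
    s=shot('wrist'); T=pose(); P=cloud(s).reshape(-1,3); t=(P-T[:3,3])@T[:3,:3]
    for lo,hi in ((-30,-20),(-20,-10),(-10,0)):
        k=(t[:,2]>lo)&(t[:,2]<hi)&(abs(t[:,1])<7)&(abs(t[:,0])<35)
        if k.sum()>10: print(lo,k.sum(),'tx',np.percentile(t[k,0],[2,50,98]).round(1),'ty',np.percentile(t[k,1],[2,98]).round(1))
    k=(abs(t[:,1])<7)&(t[:,0]>0)&(t[:,0]<30)&(t[:,2]<75)&(t[:,2]>25); print('low parts',[(int(a),int(m.sum()),t[m,0].max().round(1),np.percentile(t[m,1],[2,98]).round(1).tolist()) for a in range(25,75,5) for m in [k&(t[:,2]>=a)&(t[:,2]<a+5)] if m.sum()>5])
    k=(P[:,2]>41)&(P[:,2]<47)&(np.hypot(P[:,0]-w[0],P[:,1]-w[1])<26); print('head in tool: front edge',np.percentile(t[k,0],99).round(1),'y',np.percentile(t[k,1],[1,99]).round(1)); plan((w[0],w[1],120),171.74)
E
```

```text
-30 408 tx [19.8 20.3 20.8] ty [-6.7  6.6]
-20 322 tx [19.9 20.4 20.8] ty [-6.6  6.7]
-10 256 tx [19.9 20.4 20.8] ty [-6.7  6.7]
low parts [(65, 31, np.float64(5.0), [-5.4, 5.6])]
head in tool: front edge 15.7 y [-14.9  14.4]
at [ 470.4 -216.7  150.3] ang 171.59 | yaw -0.0026 shift mm [ 0.3 -0.4 30.3] norm 30.0 rows 1
-30 413 tx [19.9 20.4 20.8] ty [-6.8  6.7]
-20 316 tx [19.8 20.4 20.8] ty [-6.6  6.8]
-10 262 tx [19.9 20.5 20.9] ty [-6.7  6.7]
low parts [(65, 33, np.float64(5.0), [-5.5, 5.6])]
head in tool: front edge 15.7 y [-14.9  14.4]
at [ 470.4 -216.7  150.3] ang 171.59 | yaw -0.0025 shift mm [ 0.3 -0.4 30.3] norm 30.0 rows 1
```

>>> servo_tool([
  {"xyz":[0.2,-0.03,0.5],"yaw":0},
  {"xyz":[0,0,1.0],"yaw":0},
  {"xyz":[0,0,0.8],"yaw":0},
  {"xyz":[0,0,0.5],"yaw":0},
  {"xyz":[0,0,0],"yaw":0},
  {"xyz":[0,0,0],"yaw":0},
])

```text
time_s: 37.28
ee_pos: [468.1, -216.5, 121.6]
ee_rot: [-0.001, 0.073, 0.997, 0.0]
contact_force: [0.3, -0.0, -3.1]
opening: 17.8
```

>>> servo_tool([
  {"xyz":[0,0,0.2],"yaw":0},
  {"xyz":[0,0,0.2],"yaw":0},
  {"xyz":[0,0,0.2],"yaw":0},
  {"xyz":[0,0,0],"yaw":0},
  {"xyz":[0,0,0],"yaw":0},
])

```text
time_s: 37.7
ee_pos: [468.4, -216.7, 116.2]
ee_rot: [-0.0, 0.073, 0.997, -0.0]
contact_force: [-0.1, -0.5, -2.2]
opening: 18.0
```

```bash
python3 - <<'E'
from h import *
st=ctrl.sense(); print(st['contact_force'],st['wrist_torque'],st['opening'],st['ee_pos'])
s=shot('wrist'); w=tow(-58,0); T=pose(); P=cloud(s).reshape(-1,3); t=(P-T[:3,3])@T[:3,:3]
k=(t[:,2]>-30)&(t[:,2]<0)&(abs(t[:,1])<7)&(abs(t[:,0])<35); print('paddle front',np.median(t[k,0]))
k=(P[:,2]>41)&(P[:,2]<47)&(np.hypot(P[:,0]-w[0],P[:,1]-w[1])<26); print('head front edge',np.percentile(t[k,0],99).round(1),'y',np.percentile(t[k,1],[1,99]).round(1)); plan((w[0],w[1],120),171.74)
E
```

```text
[-0.14803274 -0.491522   -2.1775237 ] [ 0.09915518 -0.11454683  0.03630733] 17.980341385568938 [ 468.35900495 -216.74192638  116.21953165]
paddle front 20.47999260939074
head front edge 13.8 y [-14.9  14.8]
at [ 468.4 -216.7  116.3] ang 171.59 | yaw -0.0026 shift mm [-1.7 -0.2 -3.7] norm 4.0 rows 1
```

The tip is entering the socket with no contact force. Going on down.

>>> servo_tool([
  {"xyz":[0,0,0.2],"yaw":0},
  {"xyz":[0,0,0.2],"yaw":0},
  {"xyz":[0,0,0.2],"yaw":0},
  {"xyz":[0,0,0.15],"yaw":0},
  {"xyz":[0,0,0],"yaw":0},
  {"xyz":[0,0,0],"yaw":0},
])

```text
time_s: 38.25
ee_pos: [468.3, -216.7, 108.6]
ee_rot: [-0.0, 0.073, 0.997, -0.0]
contact_force: [-0.0, 0.1, -2.2]
opening: 17.7
```

>>> servo_tool([
  {"xyz":[0,0,0.1],"yaw":0},
  {"xyz":[0,0,0.1],"yaw":0},
  {"xyz":[0,0,0.1],"yaw":0},
  {"xyz":[0,0,0],"yaw":0},
  {"xyz":[0,0,0],"yaw":0},
])

```text
time_s: 38.67
ee_pos: [468.6, -216.7, 106.5]
ee_rot: [0.0, 0.073, 0.997, -0.0]
contact_force: [-1.1, 0.1, 5.6]
opening: 18.0
```

```bash
python3 - <<'E'
from h import *
st=ctrl.sense(); print(st['contact_force'],st['wrist_torque'],st['opening'],st['ee_pos'],st['q'].round(2))
E
```

```text
[-1.0887454   0.13257522  5.56300468] [ 0.06291094  0.19642481 -0.04186001] 17.951691410514503 [ 468.55937079 -216.68934131  106.4607765 ] [ 0.75  0.87 -0.69  1.99  0.95  0.64  0.84]
```

The key is seated: TCP 106.5 puts the tip at 32.9 mm (socket bottom about 33.2), with a light 8 N downward push. The key axis is about 1.4 mm behind the TCP, so each turn row gets a small sideways shift to rotate about the key.

>>> servo_tool([
  {"xyz":[0,0.014,0],"yaw":0.1},
  {"xyz":[0,0.014,0.01],"yaw":0.1},
  {"xyz":[0,0.014,0.019],"yaw":0.1},
  {"xyz":[0,0.014,0.019],"yaw":0.1},
  {"xyz":[0,0.014,0.019],"yaw":0.1},
  {"xyz":[0,0.014,0.019],"yaw":0.1},
  {"xyz":[0,0,0],"yaw":0},
  {"xyz":[0,0,0],"yaw":0},
])

```text
time_s: 39.33
ee_pos: [468.8, -216.2, 105.7]
ee_rot: [0.0, 0.365, 0.931, -0.001]
contact_force: [-1.6, 0.6, 7.1]
opening: 17.4
```

```bash
cat >> h.py <<'E'
def chk():
    st=ctrl.sense(); print(st['contact_force'].round(1),st['wrist_torque'].round(2),st['ee_pos'].round(1),st['q'].round(2)[-1],st['time_s'])
    s=shot('wrist'); T=pose(); P=cloud(s).reshape(-1,3); t=(P-T[:3,3])@T[:3,:3]; w=tow(-58,0)
    k=(t[:,2]>-30)&(t[:,2]<0)&(abs(t[:,1])<7)&(abs(t[:,0])<35); print('paddle front',np.median(t[k,0]).round(2),'slope',np.polyfit(t[k,2],t[k,0],1)[0].round(3), 'key ctr bed est',tob(T[:3,3]+T[:3,:3]@[np.median(t[k,0])-22,0,0]).round(2),'ang rel bed',(np.degrees(np.arctan2(T[1,0],T[0,0]))-4.57).round(1))
    b=tob(P); k=(P[:,2]>17)&(P[:,2]<26)&(b[:,0]>-60)&(b[:,0]<-12)&(b[:,1]>45)&(b[:,1]<125)
    if k.sum()>50: print('bar x',np.percentile(b[k,0],[2,98]).round(1))
    k=(P[:,2]>17)&(P[:,2]<26)&(b[:,0]>-60)&(b[:,0]<-12)&(b[:,1]>-125)&(b[:,1]<-40)
    if k.sum()>50: print('bar x',np.percentile(b[k,0],[2,98]).round(1))
E
python3 -c "
from h import *
chk()"
```

```text
[-1.6  0.6  7.1] [-0.06  0.24  0.03] [ 468.8 -216.2  105.7] 0.36 39.3333
paddle front 20.48 slope 0.002 key ctr bed est [-58.22  -0.1 ] ang rel bed 132.6
bar x [-33.5 -19.5]
```

It's turning well: the bar is advancing and the key is upright and centred at bed (-58.2,-0.1).

>>> servo_tool([
  {"xyz":[0,0.014,0.019],"yaw":0.1},
  {"xyz":[0,0.014,0.019],"yaw":0.1},
  {"xyz":[0,0.014,0.019],"yaw":0.1},
  {"xyz":[0,0.014,0.019],"yaw":0.1},
  {"xyz":[0,0.014,0.019],"yaw":0.1},
  {"xyz":[0,0.014,0.019],"yaw":0.1},
  {"xyz":[0,0.014,0.019],"yaw":0.1},
  {"xyz":[0,0.014,0.019],"yaw":0.1},
  {"xyz":[0,0.014,0.019],"yaw":0.1},
  {"xyz":[0,0.014,0.019],"yaw":0.1},
  {"xyz":[0,0,0],"yaw":0},
  {"xyz":[0,0,0],"yaw":0},
])

```text
time_s: 40.38
ee_pos: [469.7, -215.9, 103.8]
ee_rot: [0.001, 0.767, 0.642, -0.001]
contact_force: [-1.9, -1.0, 7.8]
opening: 17.6
```

```bash
python3 -c "
from h import *
chk()"
```

```text
[-1.9 -1.   7.8] [-0.26  0.51 -0.  ] [ 469.7 -215.9  103.8] -0.34 40.3833
paddle front 21.12 slope -0.0 key ctr bed est [-58.55   0.36] ang rel bed 75.3
bar x [-29.4 -15.7]
```

>>> servo_tool([
  {"xyz":[0,0.009,0.019],"yaw":0.1},
  {"xyz":[0,0.009,0.019],"yaw":0.1},
  {"xyz":[0,0.009,0.019],"yaw":0.1},
  {"xyz":[0,0.009,0.019],"yaw":0.1},
  {"xyz":[0,0.009,0.019],"yaw":0.1},
  {"xyz":[0,0.009,0.019],"yaw":0.1},
  {"xyz":[0,0.009,0.019],"yaw":0.1},
  {"xyz":[0,0.009,0.019],"yaw":0.1},
  {"xyz":[0,0,0],"yaw":0},
  {"xyz":[0,0,0],"yaw":0},
])

```text
time_s: 41.27
ee_pos: [470.3, -216.4, 102.3]
ee_rot: [0.001, 0.956, 0.293, -0.0]
contact_force: [-0.9, -1.5, 8.5]
opening: 17.8
```

```bash
python3 -c "
from h import *
chk()"
```

```text
[-0.9 -1.5  8.5] [-0.34  0.55  0.04] [ 470.3 -216.4  102.3] -0.83 41.2667
paddle front 21.76 slope 0.001 key ctr bed est [-57.97   0.58] ang rel bed 29.5
bar x [-26.4 -12.7]
bar x [-26.1 -12.9]
```

>>> servo_tool([
  {"xyz":[0,0.002,0.012],"yaw":0.06},
  {"xyz":[0,0.002,0.012],"yaw":0.06},
  {"xyz":[0,0.002,0.01],"yaw":0.06},
  {"xyz":[0,0,0],"yaw":0},
  {"xyz":[0,0,0],"yaw":0},
])

```text
time_s: 41.73
ee_pos: [470.3, -216.5, 102.0]
ee_rot: [0.001, 0.979, 0.206, -0.0]
contact_force: [-2.0, -1.3, 7.3]
opening: 17.4
```

```bash
python3 -c "
from h import *
chk()"
```

```text
[-2.  -1.3  7.3] [-0.38  0.56  0.04] [ 470.3 -216.5  102. ] -0.93 41.7333
paddle front 21.85 slope 0.0 key ctr bed est [-57.86   0.55] ang rel bed 19.2
bar x [-25.7 -12.2]
bar x [-25.6 -12.7]
```

>>> servo_tool([
  {"xyz":[0,0,0],"yaw":0.05},
  {"xyz":[0,0,0],"yaw":0.05},
  {"xyz":[0,0,0],"yaw":0},
  {"xyz":[0,0,0],"yaw":0},
])

```text
time_s: 42.12
ee_pos: [470.3, -216.5, 101.9]
ee_rot: [0.001, 0.988, 0.157, -0.0]
contact_force: [-2.1, -0.9, 6.9]
opening: 17.9
```

```bash
python3 -c "
from h import *
chk()"
```

```text
[-2.1 -0.9  6.9] [-0.34  0.6   0.13] [ 470.3 -216.5  101.9] -0.99 42.1167
paddle front 21.9 slope 0.002 key ctr bed est [-57.82   0.56] ang rel bed 13.5
bar x [-25.8 -12.2]
bar x [-25.8 -12.8]
```

>>> servo_tool([
  {"xyz":[0,0,0],"yaw":0.05},
  {"xyz":[0,0,0],"yaw":0.05},
  {"xyz":[0,0,0],"yaw":0},
  {"xyz":[0,0,0],"yaw":0},
])

```text
time_s: 42.5
ee_pos: [470.4, -216.6, 102.0]
ee_rot: [0.001, 0.994, 0.107, -0.0]
contact_force: [-1.7, -1.1, 6.3]
opening: 17.6
```

```bash
python3 -c "
from h import *
chk(); s=shot('wrist'); cv2.imwrite('pics/w7.png',s['im'])"
```

```text
[-1.7 -1.1  6.3] [-0.38  0.58  0.26] [ 470.4 -216.6  102. ] -1.05 42.5
paddle front 22.0 slope 0.0 key ctr bed est [-57.71   0.5 ] ang rel bed 7.8
bar x [-25.8 -12.2]
bar x [-26.1 -12.8]
```

View pics/w7.png

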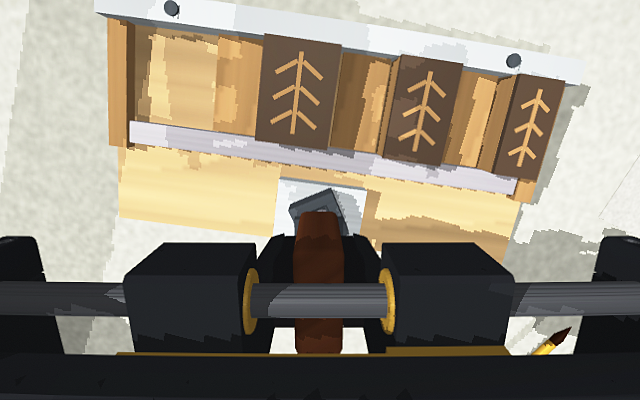

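The wrist view shows the bar up against all three blocks (fence at top, blocks at columns 298, 425 and 528). The last 0.2 rad of yaw moved nothing while torque rose to 0.26 N m, so the screw is home. Easing the twist and lifting the key out.

>>> servo_tool([
  {"xyz":[0,0,0],"yaw":-0.1},
  {"xyz":[0,0,0],"yaw":-0.1},
  {"xyz":[0,0,0],"yaw":-0.1},
  {"xyz":[0,0,0],"yaw":0},
  {"xyz":[0,0,-0.3],"yaw":0},
  {"xyz":[0,0,-0.5],"yaw":0},
  {"xyz":[0,0,-0.7],"yaw":0},
  {"xyz":[0,0,-1.0],"yaw":0},
  {"xyz":[0,0,-2.0],"yaw":0},
  {"xyz":[0,0,-2.0],"yaw":0},
  {"xyz":[0,0,0],"yaw":0},
  {"xyz":[0,0,0],"yaw":0},
])

```text
time_s: 43.6
ee_pos: [471.4, -215.9, 167.3]
ee_rot: [0.001, 0.967, 0.255, 0.001]
contact_force: [-0.9, 0.4, -2.3]
opening: 17.8
```

```bash
python3 - <<'E'
from h import *
st=ctrl.sense(); print(st['contact_force'].round(1),st['wrist_torque'].round(2),st['q'].round(2),st['opening'])
s=shot('wrist'); P=cloud(s).reshape(-1,3); b=tob(P); z=P[:,2]; T=pose(); t=(P-T[:3,3])@T[:3,:3]
k=(z>36)&(z<46)&(np.hypot(b[:,0]+58,b[:,1])<24);print('head',k.sum(),cv2.minAreaRect(b[k].astype(np.float32)),np.median(z[k]))
k=(t[:,2]>-30)&(t[:,2]<0)&(abs(t[:,1])<7)&(abs(t[:,0])<35); print('paddle front',np.median(t[k,0]).round(2),'yaw slope',np.polyfit(t[k,1],t[k,0],1)[0].round(3),'tilt',np.polyfit(t[k,2],t[k,0],1)[0].round(3))
k=(t[:,2]>55)&(t[:,2]<75)&(abs(t[:,1])<9)&(t[:,0]>0)&(t[:,0]<12)
if k.sum()>5: print('bit',k.sum(),t[k,0].max().round(1),np.percentile(t[k,1],[2,98]).round(1))
plan((676.3,-82.7,155),31.9)
E
```

```text
[-0.9  0.4 -2.3] [-0.    0.03 -0.03] [ 0.41  0.68 -0.11  1.97  0.14  0.5  -0.86] 17.793450824101868
head 823 ((-57.40604019165039, 0.11720848083496094), (29.898181915283203, 29.983259201049805), 30.903173446655273) 39.063154348335445
paddle front 22.32 yaw slope 0.028 tilt 0.003
bit 35 7.0 [-4.1  7. ]
at [ 470.7 -215.7  166.3] ang 29.5 | yaw -0.0418 shift mm [244.9  -4.3  11.5] norm 245.0 rows 7
```

The head now reads 30.9° (a 2.60 rad turn reads 31.0°), so the screw is fully home. Carrying the key back to its stand.

>>> servo_tool([
  {"xyz":[0,0,0],"yaw":-0.042},
  {"xyz":[3.05,-0.06,0],"yaw":0},
  {"xyz":[3.05,-0.06,0],"yaw":0},
  {"xyz":[3.05,-0.06,0],"yaw":0},
  {"xyz":[3.05,-0.06,0],"yaw":0},
  {"xyz":[3.05,-0.06,0],"yaw":0},
  {"xyz":[3.05,-0.06,0],"yaw":0},
  {"xyz":[3.05,-0.06,0],"yaw":0},
  {"xyz":[3.05,-0.06,0],"yaw":0},
  {"xyz":[0,0,1.5],"yaw":0},
  {"xyz":[0,0,0],"yaw":0},
  {"xyz":[0,0,0],"yaw":0},
])

```text
time_s: 44.65
ee_pos: [673.2, -82.8, 148.6]
ee_rot: [-0.001, 0.961, 0.275, -0.003]
contact_force: [-0.4, -0.7, -1.5]
opening: 18.1
```

>>> servo_tool([
  {"xyz":[0,0,1.5],"yaw":0},
  {"xyz":[0,0,0],"yaw":0},
  {"xyz":[0,0,0],"yaw":0},
  {"xyz":[0,0,0],"yaw":0},
  {"xyz":[0,0,0],"yaw":0},
  {"xyz":[0,0,0],"yaw":0},
])

```text
time_s: 45.15
ee_pos: [675.5, -83.1, 136.9]
ee_rot: [0.0, 0.962, 0.275, 0.001]
contact_force: [-1.6, 0.5, -2.2]
opening: 17.8
```

```bash
python3 - <<'E'
from h import *
st=ctrl.sense(); print(st['contact_force'].round(1),st['q'].round(2))
plan((675.4,-82.0,130),31.9)
s=shot('wrist'); P=cloud(s).reshape(-1,3); z=P[:,2]; T=pose(); t=(P-T[:3,3])@T[:3,:3]
k=(z>38)&(z<47)&(np.hypot(P[:,0]-676,P[:,1]+82.5)<50); print('stand',k.sum(),'tx',np.percentile(t[k,0],[1,99]).round(1),'ty',np.percentile(t[k,1],[1,99]).round(1))
k=(t[:,2]>-30)&(t[:,2]<0)&(abs(t[:,1])<7)&(abs(t[:,0])<35); print('paddle front',np.median(t[k,0]).round(2))
cv2.imwrite('pics/w8.png',s['im'])
E
```

```text
[-1.6  0.5 -2.2] [ 0.1   0.89 -0.09  1.48  0.1   0.77 -1.04]
at [675.5 -83.1 136.9] ang 31.88 | yaw -0.0004 shift mm [ 0.5 -1.   6.9] norm 7.0 rows 1
stand 4866 tx [-19.6  32.9] ty [-31.2  31.8]
paddle front 21.69
```

View pics/w8.png

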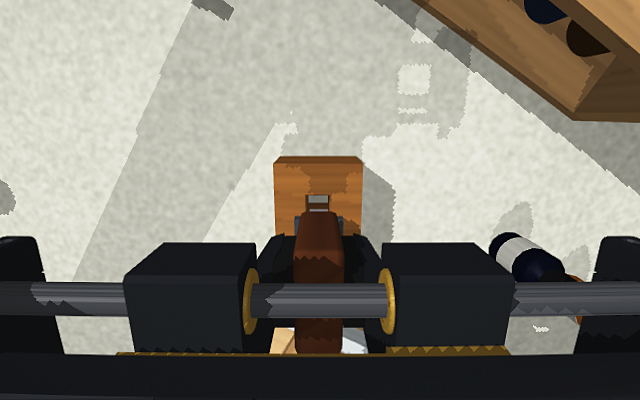

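The stand is at (318,195), and the key sits centred over it to within 1 mm. The bottle at (525,255) is clear. Lowering the key.

>>> servo_tool([
  {"xyz":[0.07,0,0.6],"yaw":0},
  {"xyz":[0,0,0.6],"yaw":0},
  {"xyz":[0,0,0.5],"yaw":0},
  {"xyz":[0,0,0.5],"yaw":0},
  {"xyz":[0,0,0.5],"yaw":0},
  {"xyz":[0,0,0],"yaw":0},
  {"xyz":[0,0,0],"yaw":0},
])

```text
time_s: 45.78
ee_pos: [675.5, -82.4, 108.5]
ee_rot: [-0.0, 0.961, 0.275, -0.0]
contact_force: [-0.6, 0.6, -1.9]
opening: 17.4
```

```bash
python3 - <<'E'
from h import *
st=ctrl.sense(); print(st['contact_force'].round(1),st['ee_pos'],st['wrist_torque'].round(2))
E
```

```text
[-0.6  0.6 -1.9] [675.46374234 -82.44480197 108.49515226] [-0.02 -0.03 -0.07]
```

Tip at about 35 mm, 9 mm inside the hole, with no contact.

>>> servo_tool([
  {"xyz":[0,0,0.5],"yaw":0},
  {"xyz":[0,0,0.5],"yaw":0},
  {"xyz":[0,0,0.5],"yaw":0},
  {"xyz":[0,0,0.5],"yaw":0},
  {"xyz":[0,0,0.4],"yaw":0},
  {"xyz":[0,0,0.3],"yaw":0},
  {"xyz":[0,0,0],"yaw":0},
  {"xyz":[0,0,0],"yaw":0},
])

```text
time_s: 46.45
ee_pos: [675.7, -82.5, 81.9]
ee_rot: [-0.0, 0.961, 0.275, -0.0]
contact_force: [0.5, -0.3, -1.9]
opening: 17.7
```

>>> servo_tool([
  {"xyz":[0,0,0.1],"yaw":0},
  {"xyz":[0,0,0.1],"yaw":0},
  {"xyz":[0,0,0.1],"yaw":0},
  {"xyz":[0,0,0],"yaw":0},
  {"xyz":[0,0,0],"yaw":0},
])

```text
time_s: 46.87
ee_pos: [675.8, -82.5, 79.1]
ee_rot: [0.0, 0.961, 0.275, -0.0]
contact_force: [1.0, -1.2, -1.9]
opening: 18.1
```

>>> servo_tool([
  {"xyz":[0,0,0.1],"yaw":0},
  {"xyz":[0,0,0.1],"yaw":0},
  {"xyz":[0,0,0],"yaw":0},
  {"xyz":[0,0,0],"yaw":0},
])

```text
time_s: 47.2
ee_pos: [676.0, -82.5, 77.6]
ee_rot: [0.0, 0.962, 0.275, 0.0]
contact_force: [-1.6, 0.1, 2.6]
opening: 17.9
```

Contact at TCP 77.6, the same height as at pick-up, so the shoulder is resting on the stand. Releasing, lifting off and moving away.

>>> servo_tool([
  {"xyz":[0,0,0],"yaw":0},
  {"xyz":[0,0,0],"yaw":0},
  {"xyz":[0,0,0],"yaw":0},
  {"xyz":[0,0,0],"yaw":0},
  {"xyz":[0,0,0],"yaw":0},
], gripper=3.8)

```text
time_s: 47.62
ee_pos: [675.8, -82.5, 77.0]
ee_rot: [0.0, 0.961, 0.275, 0.0]
contact_force: [-0.5, -0.0, -1.1]
opening: 37.9
```

>>> servo_tool([
  {"xyz":[0,0,-1.0],"yaw":0},
  {"xyz":[0,0,-2.0],"yaw":0},
  {"xyz":[0,0,-3.0],"yaw":0},
  {"xyz":[0,0,-3.0],"yaw":0},
  {"xyz":[0,0,-3.0],"yaw":0},
  {"xyz":[-3,0,-3.0],"yaw":0},
  {"xyz":[-3,0,-1.0],"yaw":0},
  {"xyz":[-3,0,0],"yaw":0},
  {"xyz":[-3,0,0],"yaw":0},
  {"xyz":[-3,0,0],"yaw":0},
  {"xyz":[0,0,0],"yaw":0},
  {"xyz":[0,0,0],"yaw":0},
])

```text
time_s: 48.62
ee_pos: [547.8, -163.0, 237.6]
ee_rot: [0.001, 0.962, 0.273, -0.0]
contact_force: [0.5, 0.4, 0.4]
opening: 38.0
```

>>> servo_tool([
  {"xyz":[-4,0,0],"yaw":0},
  {"xyz":[-4,0,0],"yaw":0},
  {"xyz":[0,0,0],"yaw":0},
  {"xyz":[0,0,0],"yaw":0},
  {"xyz":[0,0,0],"yaw":0},
  {"xyz":[0,0,0],"yaw":0},
])

```text
time_s: 49.12
ee_pos: [483.2, -202.3, 236.9]
ee_rot: [0.0, 0.961, 0.276, 0.001]
contact_force: [-0.3, -1.0, -0.6]
opening: 37.9
```

```bash
python3 - <<'E'
from h import *
s=shot('wrist'); P=cloud(s);b=tob(P);z=P[...,2]; T=pose(); print(T[:3,3].round(1),ctrl.sense()['contact_force'].round(1))
for n,y,w in (('b',23,44),('c',-51,36),('d',-117,28)):
    k=(abs(z-39)<4)&(abs(b[...,1]-y)<w/2+6)&(b[...,0]<46)&(b[...,0]>-35)
    if k.sum()>50: r=cv2.minAreaRect(b[k].astype(np.float32)); print(n,np.round(r[0],1),np.round(r[1],1),round(r[2],1),np.percentile(b[k][:,0],[1,99]).round(1))
k=(z>36)&(z<46)&(np.hypot(b[...,0]+58,b[...,1])<24)
if k.sum()>50: print('head',cv2.minAreaRect(b[k].astype(np.float32)))
q=P.reshape(-1,3)
for zl,zh,r in ((39,47,60),(104,120,40)):
    k=(np.hypot(q[:,0]-676,q[:,1]+83)<r)&(q[:,2]>zl)&(q[:,2]<zh)
    if k.sum()>20: print('stand/key',zl,cv2.minAreaRect(q[k][:,:2].astype(np.float32)),np.median(q[k,2]))
a=shot('top'); cv2.imwrite('pics/top9.png',cv2.resize(a['im'][100:300,150:500],None,fx=2.2,fy=2.2)); cv2.imwrite('pics/w9.png',s['im'])
E
```

```text
[ 483.  -202.3  236.7] [0.1 0.1 1.1]
b [16.8 23. ] [44.  58.3] 90.0 [-11.6  45.4]
c [ 16.8 -51.5] [36.9 58.4] 89.7 [-11.6  45.3]
d [  17.1 -117.3] [29.7 57.9] 89.6 [-11.2  45.5]
head ((-57.2470703125, 0.20704078674316406), (30.347797393798828, 29.933876037597656), 31.067298889160156)
```

View pics/w9.png

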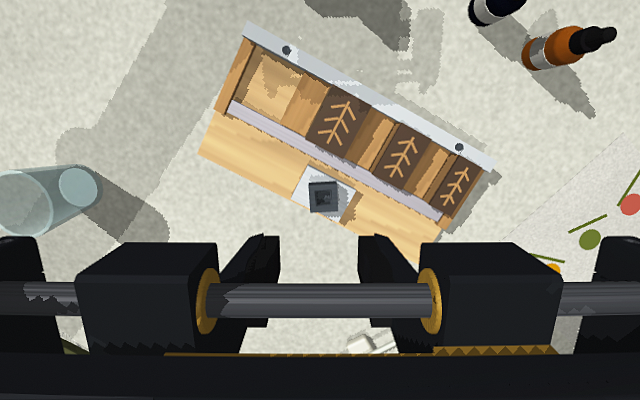

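View pics/top9.png

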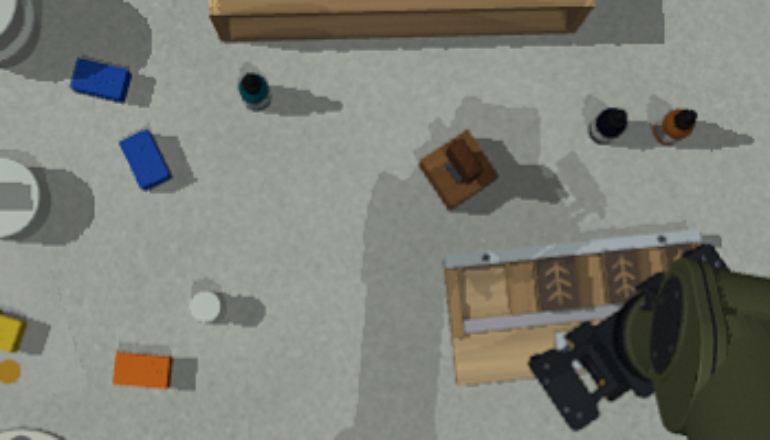

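The wrist view shows the bar up against the three blocks and the screw socket at (323,197). In the top view the key stands upright in its stand at (460,165), the pot, bottles and decoys look unmoved, and no lino block is left on the desk. Handing in.

```bash
python3 -c "
from bench import job
print(job.close_job())"
```

```text
the job is handed in; nothing more can be done
None
```

The job is done and handed in, at about 49 s on the robot's clock; no verdict was reported.

- **Blocks:** Only B, C and D were on the desk; A was absent. I set them in that order and pushed each against the fence. In the last wrist view their front edges were at x = -11.6, -11.6 and -11.2 mm in the bed frame (home is -12), square to the fence within 0.4°.
- **Screw:** The key went to the bottom of the socket before I turned, and it stayed upright while I turned it clockwise about 2.4 rad to the stop. At the stop the torque rose to 0.26 N m with nothing more moving. The screw head reads 31.1°, against 31.0° for 2.6 rad, and the bar touches the blocks.
- **Key:** It is back in its stand. Contact came at the same height as when I picked it up, and it stands upright in the top view. The last wrist view did not show the stand, so I have no final measured pose for it.
- **Other things:** The pot, the bottles and the look-alike blocks look unmoved in the last top view. That is by eye only, and the tub is only partly in that picture.

Two servo calls were refused early on for a missing yaw value, with no effect on the job. The wrist camera's depth readings are about 1 mm low.

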